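# Set the index pulley to its pointer and lock it with the pin

### The job

Turn the pulley of the white index unit by dragging on its bare-metal rim until the black engraved mark faces the red pointer. Then take the orange-headed locking pin from its grey stand and slide it gently through the pulley's hole down into the base, so that it holds the pulley there with the mark still at the pointer, and let go. The spindle bearing is delicate: never load the unit with more than 20 N, by finger or by pin, and leave the other things where they are.

Things in the scene. Friction and masses are not known exactly. Their poses are not given: they have to be found in the camera images.
- unit: The white index unit, fixed: a square base block 165 x 165 x 35 mm with the pulley on an upright spindle at its centre. Origin on the spindle axis at the table surface; +x points to the red pointer. The pulley is a disc 150 mm in diameter, 20 mm thick: a flat aluminium rim from 49 to 75 mm radius round a dark web whose top lies 2 mm lower. Nothing on it can be gripped: press a fingertip on the rim and drag.
- spindle (a point): Spindle axis at the block's top, 35 mm up. Its height setting is not reported: the rim's top stands 59 to 73 mm above the table and must be felt. It is sprung: the pulley yields at about 4 N, then sinks 1 mm per further 6 N, at most 4 mm, and comes back. Friction resists turning with 0.20 N m (4 N along the rim at 62 mm radius); it stays where it is left. Over 20 N harms the bearing.
- pulley (a joint): Angle of the pulley in rad, counter-clockwise positive from above: the angle of the black mark about the spindle, from the unit's +x axis. The mark, a radial line 24 x 5 mm on the rim, faces the pointer at 0 and again at 6.283; the pulley turns either way between -1.0 and 7.3. Its pin hole (12 mm wide, through the web) lies on the mark's radius, 28 mm from the axis.
- pointer_tip (a point): Tip of the red pointer, fixed on the unit just outside the rim, 78 mm from the spindle axis along the unit's +x and 48.5 mm above the table. The pointer's post is 50 mm high and begins 84 mm from the axis.
- base_hole (a point): Mouth of the pin hole in the base block's top, 35 mm above the table, 28 mm from the spindle axis towards the pointer; 12 mm wide and right through the block (35 mm deep). It lies straight under the pulley's pin hole when the mark faces the pointer.
- pin: The locking pin, about 60 g: an orange round head 26 mm in diameter and 24 mm high, gripped from above, over a steel shank 9 mm in diameter and 54 mm long with a tapered tip. Origin on its axis at the head's underside, z up. It starts upright in its stand, the head's underside resting on it. Home, the head's underside rests on the web, the shank 18 to 32 mm deep in the base.
- pin_tip (a point): Lower tip of the pin's shank, 54 mm below the underside of the head.
- pin_stand: Grey block 56 x 56 x 60 mm, fixed to the table, with a 12 mm hole in which the pin stands. Origin under its centre. It may stand on either side of the unit.
- bur_stand: Bystander: blue block 56 x 56 x 36 mm with small burs standing in it, 57 mm high in all, fixed, on the side of the unit away from the pin stand. Origin under its centre.
- cast: Bystander: small dental cast, 64 x 56 mm and 27 mm high. Origin under its centre. Leave it.
- jar: Bystander: amber jar, 56 mm in diameter, 85 mm high. Origin under its centre. Leave it.
- bowl: Bystander: green mixing bowl, 90 mm wide, 45 mm high. Origin under its centre. Leave it.
- curing_wand: Bystander: white curing-light wand lying down, 180 mm long, 24 mm high. Origin under the middle of its handle. Leave it.
- shield: Bystander: orange plastic shield lying flat, 110 x 75 x 5 mm. Origin under its centre. Leave it.
- spatula: Bystander: mixing spatula lying down, 170 mm long. Origin near its middle. Leave it.
Not all that is in view belongs to the job. There is more than one size of the pin; the one meant has the size given above.

How it is judged:
On the way, in this order (a step that is already met when the one before it is completed fails the run):
1. the pulley is turned until the mark faces the pointer (within 0.07 rad) and rests, the pin still in its stand ((value of joint pulley between -0.07 and 0.07 rad or value of joint pulley between 6.2132 and 6.3532 rad) and velocity of joint pulley between -0.1 and 0.1 rad/s and distance of pin from where it was at the start of the episode below 0.01 m), for 0.2 s.
2. the pin stands in the base hole through the pulley (z of pin_tip in the frame of base_hole below -0.015 m and horizontal distance between pin_tip and base_hole below 0.006 m), for 0.2 s.
At the end, for the whole second after the job is handed in: The mark faces the pointer within 0.07 rad (4 degrees, about 5 mm at the rim) and the pulley rests; the pin stands upright (within 0.15 rad), released and at rest, through the pulley with its tip at least 15 mm deep in the base hole and within 6 mm of the hole's axis (all of step 2 and (value of joint pulley between -0.07 and 0.07 rad or value of joint pulley between 6.2132 and 6.3532 rad) and velocity of joint pulley between -0.05 and 0.05 rad/s and angle between pin's own z axis and vertical below 0.15 rad and linear speed of pin below 0.02 m/s); the robot touches nothing.
It fails at once if the fingers or arm load the index unit with more than 20 N (contact force between any of the fingers, the arm and unit above 20 N).
It fails at once if the pin loads the index unit with more than 20 N (contact force between pin and unit above 20 N).
It fails at once if a bystander is displaced by more than 30 mm (distance of any of cast, jar, bowl, curing_wand, shield, spatula from where it was at the start of the episode above 0.03 m).
It also fails if it takes over 72 s, if anything falls off the work surface, if the arm or the gripper's body presses on something with over 40 N, if the wrist force passes 120 N, or if a joint passes its speed limit or range.

### The arm

A 6-joint arm with a two-finger parallel gripper is mounted at the origin on the work surface. World frame = base frame: x ahead of the robot, y to its left, z up, the work surface at z = 0. Lengths are in m, angles in rad, forces in N, time in s.
With the tool pointing down it reaches from about 0.25 to 0.725 m from the base axis. Payload 4 kg.
Tool frame: the origin (TCP) lies at the very end of the fingers, on their centre line; the grasp point (between the pads) lies 19 mm behind it; z points along the fingers, y is the direction in which the jaws open and shut (so a half turn about z gives the same grasp; the last joint's range is limited). The gripper opens to 85 mm and grips with 20 to 120 N. Pads are 22 mm wide; open, the fingers measure 114 mm over their backs; the gripper's body (76 mm by 85 mm) begins 54 mm behind the grasp point. The pads swing forward as they close: fully open they stand 13 mm farther back than shut.
Start: joints at [0, 0.241, 0.005, 1.335, 0, 1.571], TCP at [0.5, -0, 0.231] pointing down, gripper open.
Joint ranges: [-2.72, 2.72], [-1.05, 1.87], [-1.09, 1.28], [-1.99, 2.15], [-1.42, 1.44], [-3.14, 3.14]. Speed limits (rad/s): [2.79, 2.79, 3.14, 3.14, 3.14, 3.14].

### API

Orientations are given as a unit quaternion [x, y, z, w].
In Python, from workcell import bot, camera gives the robot as it stands. The module is installed in compiled form; this text tells all that it offers.
- The arm moves only by the tool send_rows, never from a script. Its argument "deltas" is a list of rows, each an object with "grip": the opening, from 0 (shut) to 1 (fully open); "translation": the shift along the tool's x, y, z in m, a list of three; "twist": the turn, a rotation vector about the tool's x, y, z in degrees, a list of three. A call has 1 to 5 rows; each row is the pose to reach, as a shift and turn from the pose measured when the call began, along the tool's axes at that moment; what a row does not reach only later rows make up. A row lasts 1/8 s, in which the tool goes at most 62.5 mm and 10.7 degrees, less where a joint would pass 70% of its speed; a pose out of reach is approached as far as the arm can. A call with a gripper value outside its range is refused whole. The fingers move at their own pace and stop on an object; the grip force is fixed at half the most. Time passes only in rows, so rows that repeat a pose let the fingers close. It gives the time, the measured TCP pose, the force and the opening at its end, in the units of the state.
- bot.get_obs(): the state, without advancing time (a new reading comes with each control period).
- camera(name): name is "scene" or "side" or "wrist"; returns a dict with "color" (480x640x3 uint8, blue, green, red), "intrinsics" (3x3 intrinsics, pixels), "xyz" and "rotation" of the camera in the world. Camera axes: x right, y down, z forward; pixel columns grow to the right and rows downward; lengths in m; the calibration is good to about 2 mm. A picture is of the moment at which its call begins. There is no depth.
- bot.job_done(): hands the job in, once; it reports no verdict.
The state is a dict: "clock": time; "joint_pos": joint angles; "joint_vel": joint speeds; "tau": joint torques, N m; "eef_pos": TCP position; "tool_rot": TCP orientation; "ft_force": force on the tool from outside, world axes, zero at the start; "ft_torque": the same for the moment, N m; "grip_width": finger opening in m.
Only numpy, scipy, OpenCV 4.12 (cv2) and the standard library are available. Lean on these libraries where they do the work, as an engineer would, in place of code of your own. Each camera call takes 0.05 s, during which the arm holds its last target.

## Working session

There is one attempt and no reset: what is moved stays moved. The work goes in short steps, Python scripts to look and compute and a tool call to move; the robot and the scene stay as the last step left them, time stands still between calls to the robot, and variables do not carry over. Pictures are saved under pics/ and viewed, and the job is handed in when it is done.

Besides the shell and the picture viewer there is one more tool, called after ">>>" in YAML: its name, and indented under it one key for each argument. send_rows: Moves the arm, as the interface text tells. Its arguments: {"type":"object","properties":{"deltas":{"type":"array","items":{"type":"object","properties":{"grip":{"type":"number"},"translation":{"type":"array","items":{"type":"number"}},"twist":{"type":"array","items":{"type":"number"}}}}}},"required":["deltas"]}

```bash
mkdir -p pics; python3 - <<'E'
from workcell import bot,camera
import cv2,numpy as np
o=bot.get_obs()
print({k:np.round(v,4) for k,v in o.items()})
for n in ["scene","side","wrist"]:
    c=camera(n); cv2.imwrite(f"pics/{n}0.png",c["color"]); print(n,c["intrinsics"],c["xyz"],c["rotation"])
E
```

```text
{'clock': np.float64(0.0), 'joint_pos': array([-0.    ,  0.2414,  0.0037,  1.3352,  0.    ,  1.5709]), 'joint_vel': array([ 0.0004,  0.0008, -0.0018,  0.0004,  0.0001,  0.0012]), 'tau': array([ 6.00000e-04, -3.72316e+01,  2.52407e+01,  1.68000e-02,
        0.00000e+00,  0.00000e+00]), 'eef_pos': array([ 0.4994, -0.    ,  0.2304]), 'tool_rot': array([ 7.071e-01,  7.071e-01, -7.000e-04, -7.000e-04]), 'ft_force': array([ 0.5196, -0.7593,  1.0917]), 'ft_torque': array([-0.0025,  0.0193,  0.0557]), 'grip_width': np.float64(0.0856)}
scene [[542.12086793   0.         320.47683826]
 [  0.         542.12086793 243.56584936]
 [  0.           0.           1.        ]] [1.28671764 0.3584732  0.98576091] [ 0.50766478  0.78701228 -0.29757908 -0.18529664]
side [[584.76586255   0.         320.06300567]
 [  0.         584.76586255 239.52980301]
 [  0.           0.           1.        ]] [0.13776468 0.97046575 0.92496332] [-0.18530128  0.88240619 -0.42386562  0.08579444]
wrist [[399.27286327   0.         325.28529817]
 [  0.         399.27286327 245.96708252]
 [  0.           0.           1.        ]] [0.49972298 0.07025455 0.37306089] [ 9.89916329e-01  5.18362074e-04 -1.65069732e-03  1.41642748e-01]
```

View pics/scene0.png

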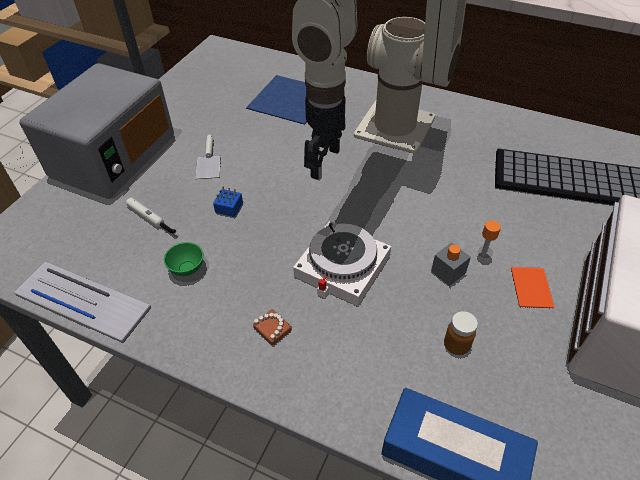

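View pics/side0.png

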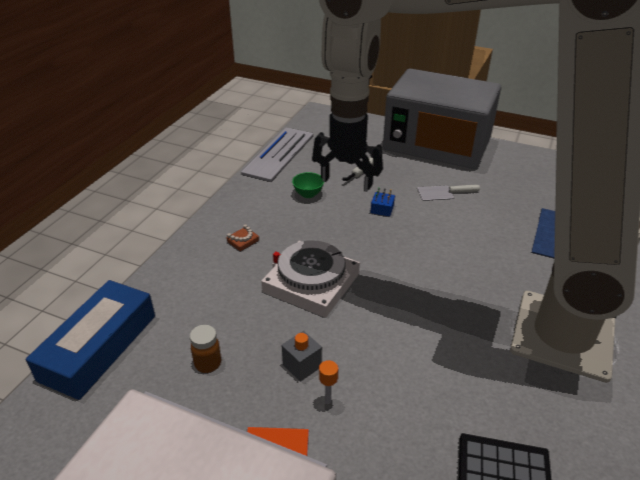

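View pics/wrist0.png

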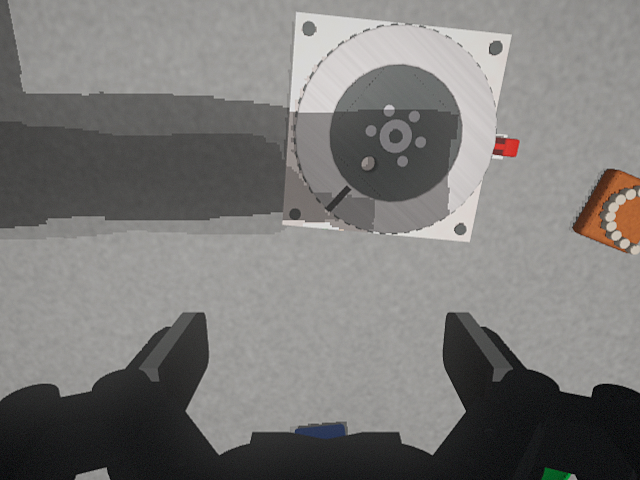

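The wrist view shows the unit with its hub at about (396,136), the mark at (340,197) and the pointer tip at about (495,146). There are two orange-headed candidates. In the scene view they are at (454,252), in the grey block, and at (491,231), free-standing and thin. In the side view they are at (301,342) and (328,372). I'll crop both and measure.

```bash
cat > h.py <<'E'
import numpy as np,cv2
from scipy.spatial.transform import Rotation as R
CAL={"scene":(542.12086793,320.47683826,243.56584936,[1.28671764,0.3584732,0.98576091],[0.50766478,0.78701228,-0.29757908,-0.18529664]),
"side":(584.76586255,320.06300567,239.52980301,[0.13776468,0.97046575,0.92496332],[-0.18530128,0.88240619,-0.42386562,0.08579444])}
def from_cam(c): K=c["intrinsics"]; return (K[0,0],K[0,2],K[1,2],c["xyz"],c["rotation"])
def px(cal,u,v,z):
    f,cx,cy,p,q=cal; d=R.from_quat(q).apply([(u-cx)/f,(v-cy)/f,1.]); p=np.array(p); return p+d*(z-p[2])/d[2]
def proj(cal,P):
    f,cx,cy,p,q=cal; d=R.from_quat(q).inv().apply(np.atleast_2d(P)-np.array(p)); return np.c_[f*d[:,0]/d[:,2]+cx,f*d[:,1]/d[:,2]+cy]
def tri(c1,uv1,c2,uv2):
    A=np.zeros((3,3));b=np.zeros(3);
    for c,uv in((c1,uv1),(c2,uv2)):
        f,cx,cy,p,q=c; d=R.from_quat(q).apply([(uv[0]-cx)/f,(uv[1]-cy)/f,1.]); d/=np.linalg.norm(d); M=np.eye(3)-np.outer(d,d); A+=M;b+=M@np.array(p)
    return np.linalg.solve(A,b)
W0=(399.27286327,325.28529817,245.96708252,[0.49972298,0.07025455,0.37306089],[9.89916329e-01,5.18362074e-04,-1.65069732e-03,1.41642748e-01])
E
python3 - <<'E'
from h import *
s=cv2.imread("pics/scene0.png");d=cv2.imread("pics/side0.png");w=cv2.imread("pics/wrist0.png")
a=cv2.resize(s[210:310,420:520],(400,400),interpolation=2);b=cv2.resize(d[320:420,265:365],(400,400),interpolation=2)
cv2.imwrite("pics/pins.png",np.hstack([a,b]))
cv2.imwrite("pics/w0c.png",cv2.resize(w[0:250,270:530],(780,750),interpolation=2)[:600*750//750][:600])
E
```

```text
(no output)
```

View pics/pins.png

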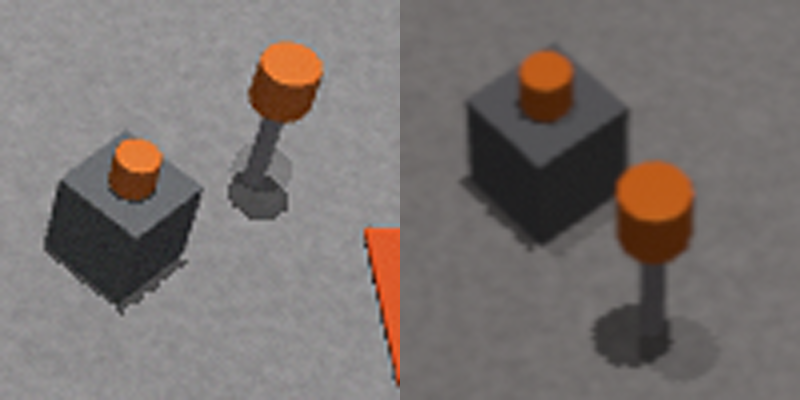

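```bash
python3 - <<'E'
from h import *
w=cv2.imread("pics/wrist0.png")
cv2.imwrite("pics/w0d.png",cv2.resize(w[0:250,270:530],(624,600),interpolation=2))
E
```

```text
(no output)
```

View pics/w0d.png

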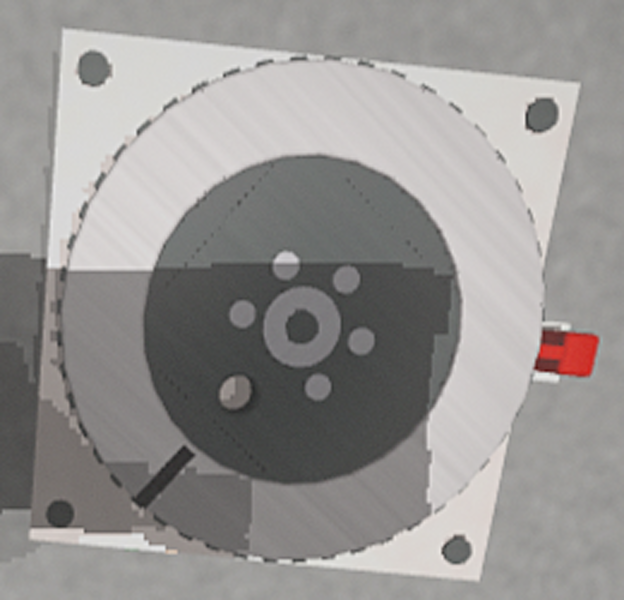

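The left crop shows the grey-block pin. Its head is about 12 px wide, which should be about 26 mm. The free-standing one is about 16.5 px, so it is the larger decoy. I'm choosing the pin in the grey block at scene (454,252) and measuring it now.

```bash
python3 - <<'E'
from h import *
C=np.array([[295.8,11.7],[511.7,34.2],[470.8,241.7],[282.5,225.8]])
P=np.array([px(W0,*c,.035) for c in C]);print(P[:,:2].round(4)); c=P.mean(0);print("centre",c)
print("sides",[np.linalg.norm(P[i]-P[(i+1)%4]).round(4) for i in range(4)])
t=px(W0,494.2,146.7,.0485);print("ptr",t,np.linalg.norm((t-c)[:2]),np.degrees(np.arctan2(*(t-c)[1::-1])))
for e in (P[1]-P[0],P[2]-P[3],P[1]-P[2],P[0]-P[3]): print(np.degrees(np.arctan2(e[1],e[0])))
for h in(.059,.066,.073):
    m=[px(W0,*u,h) for u in((350,188.3),(328.3,209.2),(270+300/2.4,326/2.4))]
    print(h,[(np.linalg.norm((x-c)[:2]).round(4),np.degrees(np.arctan2(*(x-c)[1::-1])).round(1)) for x in m],m[2])
# pin: scene crop /4 + (420,210); side crop
S,D=CAL["scene"],CAL["side"]
a=(420+137/4,210+154/4); b=(265+146/4,320+70/4)
print("pin head top",tri(S,a,D,b),px(S,*a,.084),px(D,*b,.084), "width",12*np.linalg.norm(px(S,*a,.084)-S[3])/S[0])
a=(420+290/4,210+64/4); b=(265+255/4,320+190/4)
print("decoy top",tri(S,a,D,b))
# stand top corners scene crop
for u,v in((127,131),(202,189),(140,238),(61,181)): print(px(S,420+u/4,210+v/4,.060).round(4))
for u,v in((145-0,45),(229,110),(141,166),(68,103)): print('side',px(D,265+u/4,320+v/4,.060).round(4))
E
```

```text
[[ 0.4763  0.1553]
 [ 0.6407  0.14  ]
 [ 0.6264 -0.0244]
 [ 0.4614 -0.0103]]
centre [0.55120871 0.06513302 0.035     ]
sides [np.float64(0.1651), np.float64(0.165), np.float64(0.1656), np.float64(0.1662)]
ptr [0.6317972  0.05717472 0.0485    ] 0.08098048682044764 -5.639806491159592
-5.320951987416874
-4.887335204645329
85.03317391572303
84.85594587168112
0.059 [(np.float64(0.0514), np.float64(-130.1)), (np.float64(0.0752), np.float64(-131.8)), (np.float64(0.0005), np.float64(55.5))] [0.55149156 0.06554418 0.059     ]
0.066 [(np.float64(0.051), np.float64(-131.1)), (np.float64(0.0742), np.float64(-132.5)), (np.float64(0.001), np.float64(149.3))] [0.55033771 0.06564917 0.066     ]
0.073 [(np.float64(0.0505), np.float64(-132.2)), (np.float64(0.0732), np.float64(-133.3)), (np.float64(0.0021), np.float64(162.9))] [0.54918385 0.06575416 0.073     ]
pin head top [0.46704921 0.29441746 0.08113255] [0.47081838 0.29573496 0.084     ] [0.46556657 0.2951433  0.084     ] width 0.02695420159075543
decoy top [0.38587267 0.35495496 0.10085751]
[0.4347 0.2843 0.06  ]
[0.4593 0.3335 0.06  ]
[0.5068 0.3116 0.06  ]
[0.4854 0.261  0.06  ]
side [0.4823 0.2613 0.06  ]
side [0.4277 0.2828 0.06  ]
side [0.4519 0.3307 0.06  ]
side [0.5004 0.3101 0.06  ]
```

The unit's centre is at (0.551, 0.065) and its +x points about -5° in world axes. The mark is at about -131° world, so the pulley angle is about 4.08 rad. The plan is to drag about +126° counter-clockwise to 6.283. I'll shut the gripper and go above the rim.

>>> send_rows:
  deltas:
    - {"grip": 0, "translation": [0.015, -0.002, 0.03], "twist": [0, 0, 0]}
    - {"grip": 0, "translation": [0.03, -0.005, 0.06], "twist": [0, 0, 0]}
    - {"grip": 0, "translation": [0.044, -0.007, 0.09], "twist": [0, 0, 0]}
    - {"grip": 0, "translation": [0.044, -0.007, 0.12], "twist": [0, 0, 0]}
    - {"grip": 0, "translation": [0.044, -0.007, 0.135], "twist": [0, 0, 0]}

```text
clock: 0.78
eef_pos: [0.4909, 0.0441, 0.0938]
tool_rot: [0.707, 0.707, -0.002, -0.002]
ft_force: [-0.1, 1.3, 0.0]
grip_width: 0.0001
```

>>> send_rows:
  deltas:
    - {"grip": 0, "translation": [0, 0, 0], "twist": [0, 0, 0]}
    - {"grip": 0, "translation": [0, 0, 0], "twist": [0, 0, 0]}

```text
clock: 1.02
eef_pos: [0.4916, 0.044, 0.0946]
tool_rot: [0.707, 0.707, -0.001, -0.001]
ft_force: [0.1, -0.1, -0.1]
grip_width: -0.0004
```

```bash
python3 - <<'E'
from workcell import bot,camera
from h import *
o=bot.get_obs(); print(o["clock"],o["eef_pos"],o["tool_rot"],o["ft_force"],o["grip_width"])
for n in["wrist"]:
    c=camera(n); cv2.imwrite(f"pics/{n}1.png",c["color"])
    print(from_cam(c))
E
```

```text
1.025 [0.49159224 0.04395828 0.09456724] [ 0.70707053  0.70714063 -0.00137766 -0.00122575] [ 0.10920735 -0.0648089  -0.07565102] -0.0003934987721959116
(np.float64(399.27286326920773), np.float64(325.2852981683895), np.float64(245.96708252176776), array([0.49213448, 0.11423699, 0.23711921]), array([ 9.89899171e-01,  6.78667025e-04, -2.52107499e-03,  1.41749127e-01]))
```

View pics/wrist1.png

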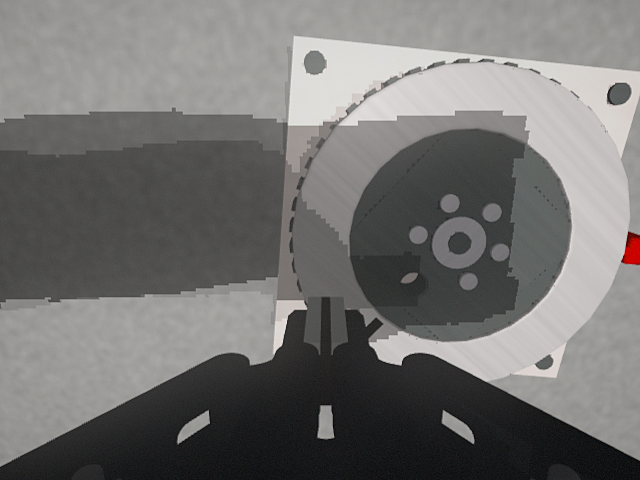

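>>> send_rows:
  deltas:
    - {"grip": 0, "translation": [0, 0, 0.01], "twist": [0, 0, 0]}
    - {"grip": 0, "translation": [0, 0, 0.018], "twist": [0, 0, 0]}
    - {"grip": 0, "translation": [0, 0, 0.018], "twist": [0, 0, 0]}

```text
clock: 1.45
eef_pos: [0.491, 0.0439, 0.076]
tool_rot: [0.707, 0.707, -0.002, -0.002]
ft_force: [-0.0, 0.2, 0.3]
grip_width: 0.0002
```

>>> send_rows:
  deltas:
    - {"grip": 0, "translation": [0, 0, 0.001], "twist": [0, 0, 0]}
    - {"grip": 0, "translation": [0, 0, 0.002], "twist": [0, 0, 0]}

```text
clock: 1.7
eef_pos: [0.4911, 0.0439, 0.074]
tool_rot: [0.707, 0.707, -0.002, -0.002]
ft_force: [-0.1, 0.5, 0.7]
grip_width: -0.0001
```

>>> send_rows:
  deltas:
    - {"grip": 0, "translation": [0, 0, 0.001], "twist": [0, 0, 0]}
    - {"grip": 0, "translation": [0, 0, 0.0015], "twist": [0, 0, 0]}

```text
clock: 1.95
eef_pos: [0.4911, 0.0439, 0.0725]
tool_rot: [0.707, 0.707, -0.002, -0.001]
ft_force: [-0.6, -0.1, -0.8]
grip_width: 0.0002
```

>>> send_rows:
  deltas:
    - {"grip": 0, "translation": [0, 0, 0.001], "twist": [0, 0, 0]}
    - {"grip": 0, "translation": [0, 0, 0.0015], "twist": [0, 0, 0]}

```text
clock: 2.2
eef_pos: [0.4911, 0.0439, 0.071]
tool_rot: [0.707, 0.707, -0.002, -0.001]
ft_force: [-0.3, -0.4, 0.1]
grip_width: 0.0001
```

>>> send_rows:
  deltas:
    - {"grip": 0, "translation": [0, 0, 0.001], "twist": [0, 0, 0]}
    - {"grip": 0, "translation": [0, 0, 0.001], "twist": [0, 0, 0]}

```text
clock: 2.45
eef_pos: [0.491, 0.0439, 0.0699]
tool_rot: [0.707, 0.707, -0.002, -0.002]
ft_force: [0.0, 0.1, 0.0]
grip_width: -0.0003
```

>>> send_rows:
  deltas:
    - {"grip": 0, "translation": [0, 0, 0.001], "twist": [0, 0, 0]}
    - {"grip": 0, "translation": [0, 0, 0.001], "twist": [0, 0, 0]}

```text
clock: 2.7
eef_pos: [0.4909, 0.0439, 0.0688]
tool_rot: [0.707, 0.707, -0.002, -0.002]
ft_force: [0.3, -0.3, 1.0]
grip_width: 0.0002
```

>>> send_rows:
  deltas:
    - {"grip": 0, "translation": [0, 0, 0.001], "twist": [0, 0, 0]}
    - {"grip": 0, "translation": [0, 0, 0.001], "twist": [0, 0, 0]}

```text
clock: 2.95
eef_pos: [0.4908, 0.0439, 0.0677]
tool_rot: [0.707, 0.707, -0.002, -0.002]
ft_force: [-0.2, -0.7, -0.0]
grip_width: 0.0001
```

>>> send_rows:
  deltas:
    - {"grip": 0, "translation": [0, 0, 0.001], "twist": [0, 0, 0]}
    - {"grip": 0, "translation": [0, 0, 0.001], "twist": [0, 0, 0]}

```text
clock: 3.2
eef_pos: [0.4907, 0.0439, 0.0666]
tool_rot: [0.707, 0.707, -0.002, -0.002]
ft_force: [0.3, 0.1, 0.5]
grip_width: -0.0
```

>>> send_rows:
  deltas:
    - {"grip": 0, "translation": [0, 0, 0.001], "twist": [0, 0, 0]}
    - {"grip": 0, "translation": [0, 0, 0.001], "twist": [0, 0, 0]}

```text
clock: 3.45
eef_pos: [0.4908, 0.0438, 0.0658]
tool_rot: [0.707, 0.707, -0.002, -0.002]
ft_force: [-0.7, -0.5, 2.3]
grip_width: -0.0
```

>>> send_rows:
  deltas:
    - {"grip": 0, "translation": [0, 0, 0.0005], "twist": [0, 0, 0]}
    - {"grip": 0, "translation": [0, 0, 0.0008], "twist": [0, 0, 0]}

```text
clock: 3.7
eef_pos: [0.4907, 0.0438, 0.0652]
tool_rot: [0.707, 0.707, -0.002, -0.002]
ft_force: [-1.7, -1.0, 5.1]
grip_width: 0.0005
```

>>> send_rows:
  deltas:
    - {"grip": 0, "translation": [0, 0, 0.0006], "twist": [0, 0, 0]}
    - {"grip": 0, "translation": [0, 0, 0.001], "twist": [0, 0, 0]}

```text
clock: 3.95
eef_pos: [0.4906, 0.0437, 0.0645]
tool_rot: [0.707, 0.707, -0.002, -0.002]
ft_force: [-2.9, -0.9, 6.9]
grip_width: -0.0001
```

```bash
cat > arc.py <<'E'
import sys,numpy as np
from workcell import bot
from scipy.spatial.transform import Rotation as R
step=float(sys.argv[1]); c=np.array([.551,.065]); r=.062
o=bot.get_obs(); p=o["eef_pos"]; q=R.from_quat(o["tool_rot"])
a0=np.degrees(np.arctan2(*(p[:2]-c)[::-1])); print("ang",a0,"r",np.hypot(*(p[:2]-c)),p, o["ft_force"])
for k in range(1,6):
    a=np.radians(a0+k*step); d=np.array([*(c+r*np.array([np.cos(a),np.sin(a)])-p[:2]),0]); print(q.inv().apply(d).round(4))
E
python3 arc.py 3
```

```text
ang -160.58681434402794 r 0.06401498317658369 [0.49062451 0.04372282 0.06452356] [-2.88205493 -0.87385585  6.88847732]
[-0.0024  0.0031 -0.    ]
[-0.0053  0.0044 -0.    ]
[-0.0082  0.0058 -0.    ]
[-0.011   0.0075 -0.    ]
[-0.0138  0.0092 -0.    ]
```

>>> send_rows:
  deltas:
    - {"grip": 0, "translation": [-0.0024, 0.0025, 0.0007], "twist": [0, 0, 0]}
    - {"grip": 0, "translation": [-0.0053, 0.0044, 0.0009], "twist": [0, 0, 0]}
    - {"grip": 0, "translation": [-0.0082, 0.0058, 0.0009], "twist": [0, 0, 0]}
    - {"grip": 0, "translation": [-0.011, 0.0075, 0.0009], "twist": [0, 0, 0]}
    - {"grip": 0, "translation": [-0.0138, 0.0092, 0.0009], "twist": [0, 0, 0]}

```text
clock: 4.58
eef_pos: [0.4993, 0.0312, 0.064]
tool_rot: [0.707, 0.707, -0.001, -0.003]
ft_force: [-3.6, 3.1, 7.0]
grip_width: 0.0001
```

```bash
python3 arc.py 5;  python3 - <<'E'
from workcell import bot,camera
from h import *
c=camera("wrist"); cv2.imwrite("pics/wrist2.png",c["color"])
E
```

```text
ang -146.83013532429578 r 0.06172655743203726 [0.49933165 0.03122798 0.0640386 ] [-3.62227378  3.11034958  7.00385823]
[-0.0045  0.0029 -0.    ]
[-0.0087  0.0064 -0.0001]
[-0.0124  0.0103 -0.0001]
[-0.0159  0.0145 -0.0001]
[-0.0189  0.0189 -0.0002]
```

View pics/wrist2.png

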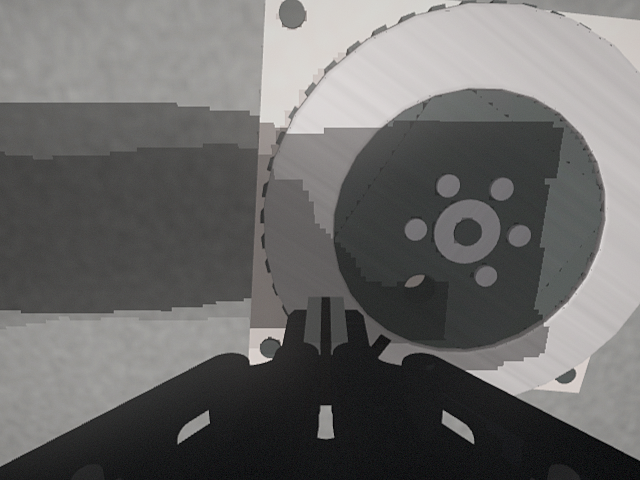

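The wrist view shows the hole and mark moving round with the finger: the mark is at (382,347), and it slipped a little at first. I'll press slightly harder and carry on.

>>> send_rows:
  deltas:
    - {"grip": 0, "translation": [-0.0045, 0.0029, 0.0011], "twist": [0, 0, 0]}
    - {"grip": 0, "translation": [-0.0087, 0.0064, 0.0012], "twist": [0, 0, 0]}
    - {"grip": 0, "translation": [-0.0124, 0.0103, 0.0012], "twist": [0, 0, 0]}
    - {"grip": 0, "translation": [-0.0159, 0.0145, 0.0012], "twist": [0, 0, 0]}
    - {"grip": 0, "translation": [-0.0189, 0.0189, 0.0012], "twist": [0, 0, 0]}

```text
clock: 5.25
eef_pos: [0.5182, 0.013, 0.0634]
tool_rot: [0.707, 0.708, -0.001, -0.004]
ft_force: [-4.8, 1.9, 8.6]
grip_width: 0.0002
```

```bash
python3 arc.py 6;  python3 - <<'E'
from workcell import bot,camera
from h import *
c=camera("wrist"); cv2.imwrite("pics/wrist3.png",c["color"])
E
```

```text
ang -122.26202245172136 r 0.06152007777166341 [0.51816108 0.01297765 0.06340961] [-4.8387826   1.89960763  8.62029437]
[-0.0036  0.0054 -0.    ]
[-0.0062  0.0114 -0.0001]
[-0.0081  0.0176 -0.0001]
[-0.0094  0.0239 -0.0002]
[-0.01    0.0304 -0.0002]
```

View pics/wrist3.png

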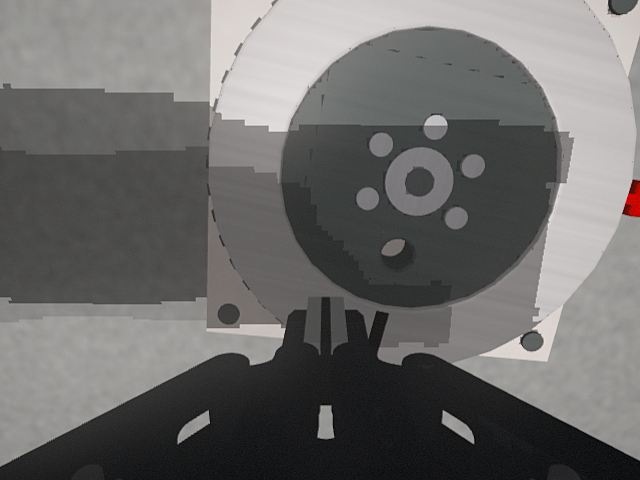

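The pulley follows the finger, with the mark now at (380,325). Continuing.

>>> send_rows:
  deltas:
    - {"grip": 0, "translation": [-0.0036, 0.0054, 0.0012], "twist": [0, 0, 0]}
    - {"grip": 0, "translation": [-0.0062, 0.0114, 0.0012], "twist": [0, 0, 0]}
    - {"grip": 0, "translation": [-0.0081, 0.0176, 0.0012], "twist": [0, 0, 0]}
    - {"grip": 0, "translation": [-0.0094, 0.0239, 0.0012], "twist": [0, 0, 0]}
    - {"grip": 0, "translation": [-0.01, 0.0304, 0.0012], "twist": [0, 0, 0]}

```text
clock: 5.92
eef_pos: [0.5488, 0.0029, 0.0629]
tool_rot: [0.707, 0.708, -0.0, -0.004]
ft_force: [-4.3, 0.2, 10.2]
grip_width: 0.0001
```

```bash
python3 arc.py 6
```

```text
ang -92.02566804411556 r 0.062117029303246515 [0.54880434 0.00292179 0.06294246] [-4.33116043  0.1596781  10.21834619]
[ 0.0002  0.0065 -0.    ]
[ 0.001   0.0129 -0.0001]
[ 0.0024  0.0193 -0.0001]
[ 0.0045  0.0254 -0.0001]
[ 0.0073  0.0313 -0.0001]
```

Force is 10 N, so I'll use less extra z.

>>> send_rows:
  deltas:
    - {"grip": 0, "translation": [0.0002, 0.0065, 0.0008], "twist": [0, 0, 0]}
    - {"grip": 0, "translation": [0.001, 0.0129, 0.0008], "twist": [0, 0, 0]}
    - {"grip": 0, "translation": [0.0024, 0.0193, 0.0008], "twist": [0, 0, 0]}
    - {"grip": 0, "translation": [0.0045, 0.0254, 0.0008], "twist": [0, 0, 0]}
    - {"grip": 0, "translation": [0.0073, 0.0313, 0.0008], "twist": [0, 0, 0]}

```text
clock: 6.55
eef_pos: [0.5798, 0.0097, 0.063]
tool_rot: [0.707, 0.707, -0.001, -0.003]
ft_force: [-3.8, -1.8, 10.2]
grip_width: -0.0004
```

```bash
python3 arc.py 5;  python3 - <<'E'
from workcell import bot,camera
from h import *
c=camera("wrist"); cv2.imwrite("pics/wrist5.png",c["color"]); cal=from_cam(c); print(cal)
E
```

```text
ang -62.467821183627386 r 0.06234452144114787 [0.57981855 0.00971591 0.06302497] [-3.76297332 -1.83702242 10.21506369]
[ 0.003   0.0045 -0.    ]
[ 0.0061  0.009  -0.    ]
[ 0.0096  0.0131 -0.    ]
[ 0.0134  0.0169 -0.0001]
[ 0.0175  0.0204 -0.0001]
(np.float64(399.27286326920773), np.float64(325.2852981683895), np.float64(245.96708252176776), array([0.58063342, 0.07947465, 0.20582957]), array([ 0.99016227,  0.00135021, -0.00371665,  0.13986795]))
```

View pics/wrist5.png

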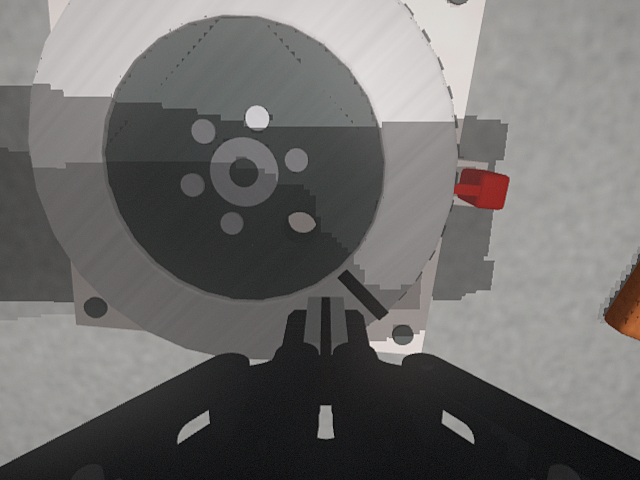

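The mark runs (344,273)-(383,316), the hub is at (244,172) and the pointer at (457,188).

```bash
cat > mk.py <<'E'
from h import *
def ang(cal,pts,z,c=(.551,.065)):
    for u in pts:
        x=px(cal,*u,z)[:2]-c; print(u,(x+c).round(4),"r",np.hypot(*x).round(4),"ang world",np.degrees(np.arctan2(x[1],x[0])).round(2))
E
python3 - <<'E'
from mk import *
W=(399.273,325.285,245.967,[0.58063342,0.07947465,0.20582957],[0.99016227,0.00135021,-0.00371665,0.13986795])
ang(W,[(344,273),(383,316),(363.5,294.5)],.064); ang(W,[(457,188)],.0485); ang(W,[(244,172)],.064)
E
```

```text
(344, 273) [0.5867 0.028 ] r 0.0514 ang world -46.04
(383, 316) [0.6021 0.0103] r 0.0748 ang world -46.94
(363.5, 294.5) [0.5943 0.0193] r 0.0629 ang world -46.56
(457, 188) [0.6312 0.058 ] r 0.0805 ang world -4.99
(244, 172) [0.551  0.0655] r 0.0005 ang world 91.48
```

```bash
python3 arc.py 6.4
```

```text
ang -61.48356612613011 r 0.0623622880458897 [0.58077243 0.01020349 0.06311502] [-4.502009   -1.45817241  9.56405049]
[ 0.0039  0.0057 -0.    ]
[ 0.0082  0.0112 -0.    ]
[ 0.0131  0.0161 -0.    ]
[ 0.0184  0.0205 -0.    ]
[ 0.0242  0.0242 -0.    ]
```

>>> send_rows:
  deltas:
    - {"grip": 0, "translation": [0.0039, 0.0057, 0.0009], "twist": [0, 0, 0]}
    - {"grip": 0, "translation": [0.0082, 0.0112, 0.0009], "twist": [0, 0, 0]}
    - {"grip": 0, "translation": [0.0131, 0.0161, 0.0009], "twist": [0, 0, 0]}
    - {"grip": 0, "translation": [0.0184, 0.0205, 0.0009], "twist": [0, 0, 0]}
    - {"grip": 0, "translation": [0.0242, 0.0242, 0.0009], "twist": [0, 0, 0]}

```text
clock: 7.22
eef_pos: [0.6055, 0.0331, 0.0634]
tool_rot: [0.707, 0.707, -0.001, -0.002]
ft_force: [-3.9, -4.4, 9.2]
grip_width: -0.0
```

```bash
python3 - <<'E'
from workcell import bot,camera
from h import *
c=camera("wrist"); cv2.imwrite("pics/wrist6.png",c["color"]); cal=from_cam(c); print(cal)
E
python3 arc.py 2
```

```text
(np.float64(399.27286326920773), np.float64(325.2852981683895), np.float64(245.96708252176776), array([0.60597918, 0.10319135, 0.2060757 ]), array([ 9.90016644e-01,  8.53928370e-04, -2.41825054e-03,  1.40927168e-01]))
ang -29.380523019649925 r 0.06317958681951438 [0.60605347 0.03400362 0.0634874 ] [-2.95277097 -3.24487043  9.09229836]
[0.0025 0.     0.    ]
[0.0044 0.001  0.    ]
[0.0064 0.0019 0.    ]
[0.0084 0.0027 0.    ]
[0.0104 0.0034 0.    ]
```

View pics/wrist6.png

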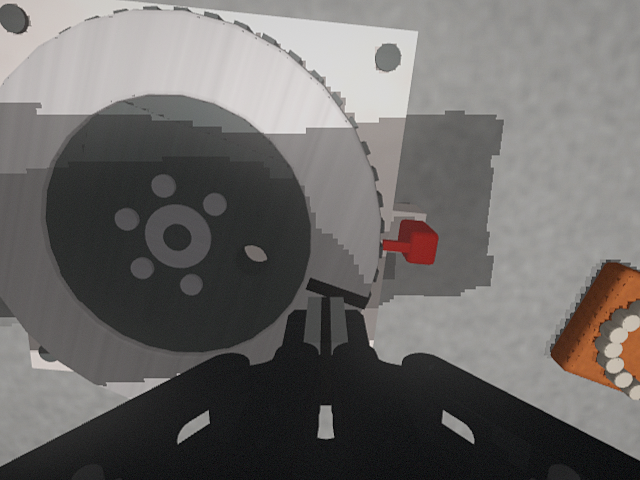

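```bash
python3 - <<'E'
from mk import *
W=(399.273,325.285,245.967,[0.60597918,0.10319135,0.2060757],[9.90016644e-01,8.53928370e-04,-2.41825054e-03,1.40927168e-01])
ang(W,[(308,283),(366,301),(337,292)],.064); ang(W,[(383,244)],.0485); ang(W,[(178,236)],.064); ang(W,[(257,254)],.062)
E
```

```text
(308, 283) [0.5987 0.0472] r 0.0509 ang world -20.45
(366, 301) [0.621  0.0398] r 0.0744 ang world -19.76
(337, 292) [0.6098 0.0435] r 0.0626 ang world -20.05
(383, 244) [0.6289 0.0583] r 0.0782 ang world -4.92
(178, 236) [0.551  0.0656] r 0.0006 ang world 88.75
(257, 254) [0.5795 0.0581] r 0.0293 ang world -13.63
```

```bash
python3 arc.py 2.6
```

```text
ang -29.380523019649925 r 0.06317958681951438 [0.60605347 0.03400362 0.0634874 ] [-2.95277097 -3.24487043  9.09229836]
[0.0031 0.0003 0.    ]
[0.0056 0.0015 0.    ]
[0.0082 0.0026 0.    ]
[0.0108 0.0036 0.    ]
[0.0135 0.0044 0.    ]
```

>>> send_rows:
  deltas:
    - {"grip": 0, "translation": [0.0031, 0.0008, 0.0009], "twist": [0, 0, 0]}
    - {"grip": 0, "translation": [0.0056, 0.0018, 0.0009], "twist": [0, 0, 0]}
    - {"grip": 0, "translation": [0.0082, 0.0026, 0.0009], "twist": [0, 0, 0]}
    - {"grip": 0, "translation": [0.0108, 0.0036, 0.0009], "twist": [0, 0, 0]}
    - {"grip": 0, "translation": [0.0135, 0.0044, 0.0009], "twist": [0, 0, 0]}

```text
clock: 7.9
eef_pos: [0.6115, 0.0459, 0.0638]
tool_rot: [0.707, 0.707, -0.0, 0.0]
ft_force: [-0.8, -4.1, 8.2]
grip_width: -0.0003
```

```bash
python3 - <<'E'
from workcell import bot,camera
from h import *
c=camera("wrist"); cv2.imwrite("pics/wrist7.png",c["color"]); cal=from_cam(c); print(cal)
c=camera("scene"); cv2.imwrite("pics/s7.png",cv2.resize(c["color"][200:320,270:410],(700,600),interpolation=2))
E
python3 arc.py 2
```

```text
(np.float64(399.27286326920773), np.float64(325.2852981683895), np.float64(245.96708252176776), array([0.61154087, 0.11628076, 0.20636374]), array([ 9.89858284e-01,  4.11050418e-04, -7.55066544e-04,  1.42055758e-01]))
ang -17.241457272873042 r 0.06344126109203052 [0.61159047 0.04619606 0.06386847] [-1.22055889 -3.89446934  7.0917171 ]
[ 0.0025 -0.0008 -0.    ]
[ 0.0046 -0.0002 -0.    ]
[ 0.0067  0.0002 -0.    ]
[ 0.0088  0.0006 -0.    ]
[ 0.011   0.0009 -0.    ]
```

View pics/wrist7.png

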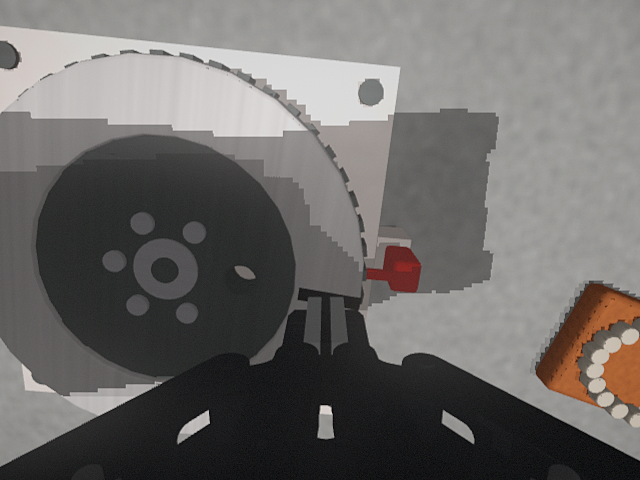

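View pics/s7.png

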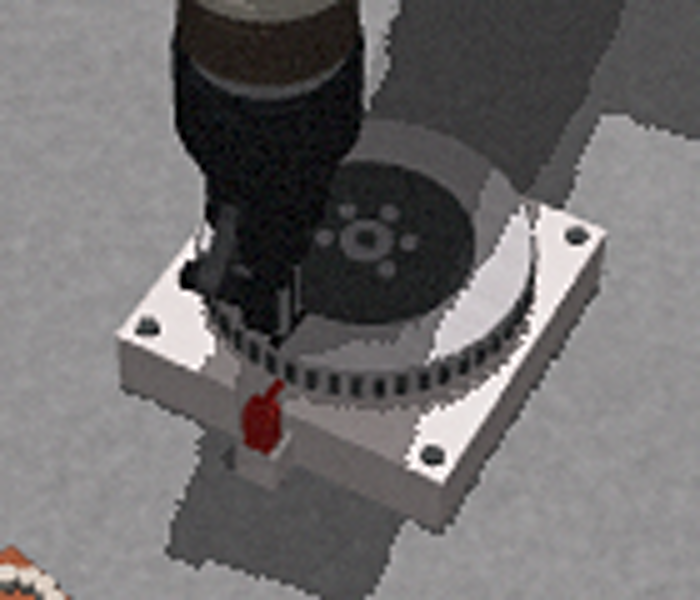

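```bash
python3 - <<'E'
from mk import *
w=cv2.imread("pics/wrist7.png");cv2.imwrite("pics/w7c.png",cv2.resize(w[240:340,280:400],(720,600),interpolation=2))
W=(399.273,325.285,245.967,[0.61154087,0.11628076,0.20636374],[ 9.89858284e-01,4.11050418e-04,-7.55066544e-04,1.42055758e-01])
ang(W,[(300,294),(358,303),(330,299)],.064); ang(W,[(366,273)],.0485); ang(W,[(165,269)],.064); ang(W,[(245,272)],.062)
E
```

```text
(300, 294) [0.6016 0.0553] r 0.0515 ang world -10.88
(358, 303) [0.624  0.0515] r 0.0743 ang world -10.45
(330, 299) [0.6132 0.0532] r 0.0633 ang world -10.75
(366, 273) [0.6284 0.0582] r 0.0777 ang world -5.02
(165, 269) [0.5507 0.0654] r 0.0005 ang world 123.7
(245, 272) [0.5805 0.0635] r 0.0295 ang world -2.88
```

View pics/w7c.png

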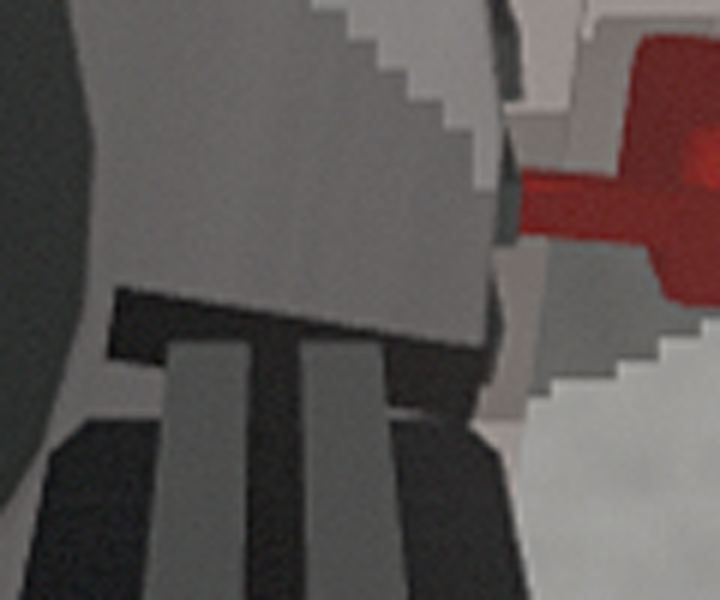

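The mark is at -10.7° and needs about +5.6° more.

>>> send_rows:
  deltas:
    - {"grip": 0, "translation": [0.0025, 0.0003, 0.0009], "twist": [0, 0, 0]}
    - {"grip": 0, "translation": [0.005, 0.0008, 0.0009], "twist": [0, 0, 0]}
    - {"grip": 0, "translation": [0.0067, 0.001, 0.0009], "twist": [0, 0, 0]}
    - {"grip": 0, "translation": [0.0067, 0.001, 0.0009], "twist": [0, 0, 0]}

```text
clock: 8.5
eef_pos: [0.6135, 0.0515, 0.0641]
tool_rot: [0.707, 0.707, -0.0, 0.002]
ft_force: [-1.8, -2.8, 7.7]
grip_width: -0.0002
```

```bash
python3 - <<'E'
from workcell import bot,camera
from mk import *
c=camera("wrist"); cv2.imwrite("pics/w8c.png",cv2.resize(c["color"][240:340,260:380],(720,600),interpolation=2)); cal=from_cam(c); print(cal)
E
python3 arc.py 2
```

```text
(np.float64(399.27286326920773), np.float64(325.2852981683895), np.float64(245.96708252176776), array([0.61318364, 0.12223888, 0.20638152]), array([9.89696276e-01, 2.19645542e-06, 3.54080979e-04, 1.43182246e-01]))
ang -12.15448624708896 r 0.06390470542557687 [0.61347218 0.05154497 0.06407362] [-1.13333515 -3.90362865  6.96409793]
[ 0.0025 -0.0014 -0.    ]
[ 0.0047 -0.0011 -0.    ]
[ 0.0068 -0.0008 -0.    ]
[ 0.009  -0.0006 -0.    ]
[ 0.0111 -0.0005 -0.    ]
```

View pics/w8c.png

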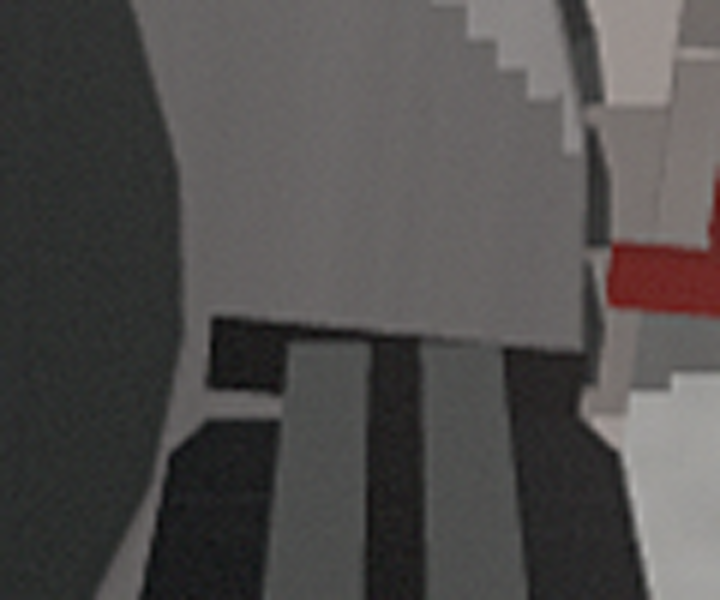

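```bash
python3 - <<'E'
from mk import *
W=(399.273,325.285,245.967,[0.61318364,0.12223888,0.20638152],[9.89696276e-01,2.19645542e-06,3.54080979e-04,1.43182246e-01])
ang(W,[(260+210/6,240+353/6),(260+581/6,240+387/6)],.0645); ang(W,[(260+610/6,240+273/6)],.0485)
E
```

```text
(295.0, 298.8333333333333) [0.6016 0.0591] r 0.051 ang world -6.7
(356.8333333333333, 304.5) [0.6255 0.0567] r 0.075 ang world -6.38
(361.6666666666667, 285.5) [0.6288 0.0581] r 0.0781 ang world -5.1
```

>>> send_rows:
  deltas:
    - {"grip": 0, "translation": [0.0015, -0.0006, 0.0009], "twist": [0, 0, 0]}
    - {"grip": 0, "translation": [0.0026, -0.0006, 0.0009], "twist": [0, 0, 0]}
    - {"grip": 0, "translation": [0.0026, -0.0006, 0.0009], "twist": [0, 0, 0]}

```text
clock: 8.93
eef_pos: [0.6137, 0.0527, 0.0642]
tool_rot: [0.708, 0.707, -0.001, 0.004]
ft_force: [-1.8, -4.5, 6.2]
grip_width: 0.0001
```

>>> send_rows:
  deltas:
    - {"grip": 0, "translation": [0, 0, -0.003], "twist": [0, 0, 0]}
    - {"grip": 0, "translation": [0, 0, -0.025], "twist": [0, 0, 0]}
    - {"grip": 0.3, "translation": [-0.02, 0, -0.065], "twist": [0, 0, 0]}
    - {"grip": 0.6, "translation": [-0.04, 0, -0.1], "twist": [0, 0, 0]}
    - {"grip": 0.8, "translation": [-0.04, 0, -0.13], "twist": [0, 0, 0]}

```text
clock: 9.55
eef_pos: [0.6134, 0.0123, 0.1954]
tool_rot: [0.708, 0.706, -0.0, 0.004]
ft_force: [-0.8, 0.3, 0.3]
grip_width: 0.0545
```

```bash
python3 - <<'E'
from workcell import bot,camera
from mk import *
c=camera("wrist"); cv2.imwrite("pics/w9.png",c["color"]); cal=from_cam(c); print(cal)
c=camera("side"); cv2.imwrite("pics/side9.png",c["color"])
E
python3 arc.py 2
```

```text
(np.float64(399.27286326920773), np.float64(325.2852981683895), np.float64(245.96708252176776), array([0.61292691, 0.08331217, 0.33751564]), array([ 0.98951162, -0.00161055,  0.00157574,  0.14443569]))
ang -38.72162573514087 r 0.08271194482204668 [0.61553139 0.0132606  0.19824247] [0.43595701 0.12844129 0.68012724]
[ 0.0146 -0.0149 -0.0003]
[ 0.0164 -0.0136 -0.0002]
[ 0.0182 -0.0124 -0.0002]
[ 0.02   -0.0113 -0.0002]
[ 0.0219 -0.0102 -0.0002]
```

View pics/w9.png

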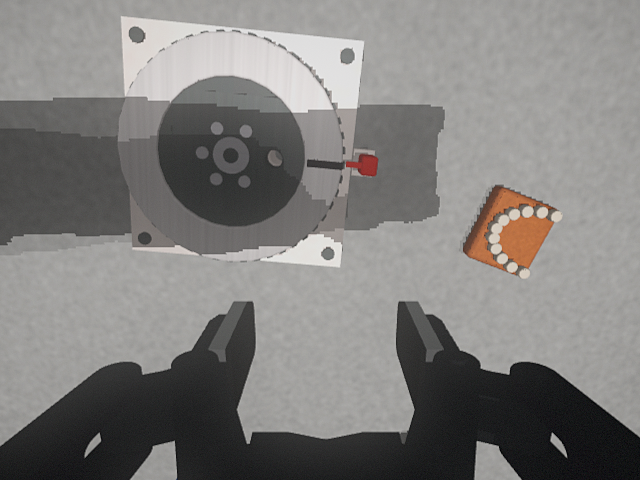

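```bash
python3 - <<'E'
from mk import *
w=cv2.imread("pics/w9.png");cv2.imwrite("pics/w9c.png",cv2.resize(w[110:210,200:400],(800,400),interpolation=2))
E
```

```text
(no output)
```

View pics/w9c.png

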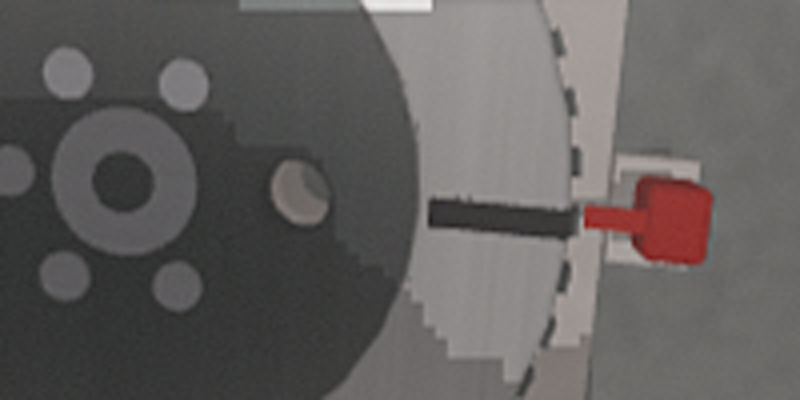

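```bash
python3 - <<'E'
from mk import *
W=(399.273,325.285,245.967,[0.61292691,0.08331217,0.33751564],[0.98951162,-0.00161055,0.00157574,0.14443569])
g=lambda u,v:(200+u/4,110+v/4)
ang(W,[g(432,213),g(577,222)],.0655); ang(W,[g(585,216)],.0485); ang(W,[g(124,182)],.0655);ang(W,[g(300,191)],.0635)
c=np.array([px(W,*u,.035) for u in((122,16),(364,42),(340,267),(133,248))]);print(c,c.mean(0))
E
```

```text
(308.0, 163.25) [0.6023 0.06  ] r 0.0515 ang world -5.57
(344.25, 165.5) [0.6266 0.0584] r 0.0758 ang world -4.96
(346.25, 164.0) [0.6288 0.0579] r 0.0781 ang world -5.19
(231.0, 155.5) [0.5511 0.0652] r 0.0003 ang world 62.89
(275.0, 157.75) [0.5801 0.0635] r 0.0291 ang world -2.9
[[ 0.47726449  0.15525422  0.035     ]
 [ 0.64073477  0.13905509  0.035     ]
 [ 0.62553825 -0.02460477  0.035     ]
 [ 0.46177097 -0.00802561  0.035     ]] [0.55132712 0.06541973 0.035     ]
```

View pics/side9.png

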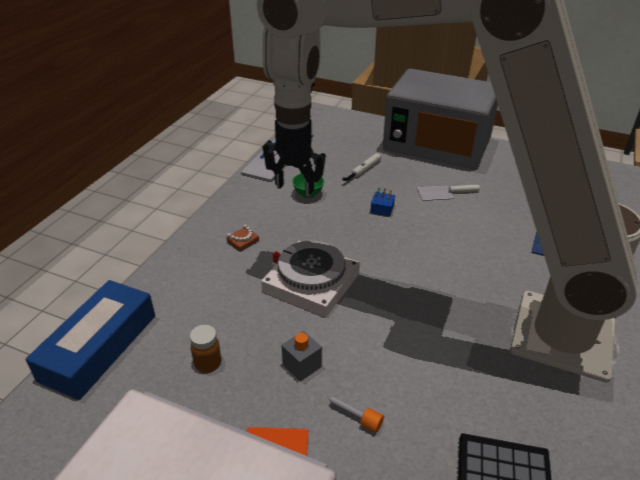

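The mark is aligned: -5.2° against the pointer's -5.1°. The side view shows that the free-standing decoy has toppled on its own and lies at (357,415). The pin in the grey stand is at (301,342). I'll move the wrist camera over the stand, also correcting the small tilt.

```bash
cat > go.py <<'E'
import sys,numpy as np
from workcell import bot
from scipy.spatial.transform import Rotation as R
x,y,z=map(float,sys.argv[1:4]); n=int(sys.argv[4]); yaw=float(sys.argv[5]) if len(sys.argv)>5 else 0
o=bot.get_obs(); p=o["eef_pos"]; q=R.from_quat(o["tool_rot"])
t=R.from_euler("z",yaw,degrees=True)*R.from_quat([.70710678,.70710678,0,0])
d=q.inv().apply(np.array([x,y,z])-p); w=(q.inv()*t).as_rotvec(degrees=True)
print(o["clock"],p.round(4),o["ft_force"].round(1),o["grip_width"].round(4))
for k in range(1,n+1): print((d*k/n).round(4).tolist(),(w*k/n).round(2).tolist())
E
python3 go.py 0.468 0.23 0.25 7
```

```text
Traceback (most recent call last):
  File "go.py", line 8, in <module>
    print(o["clock"],p.round(4),o["ft_force"].round(1),o["grip_width"].round(4))
                                                       ^^^^^^^^^^^^^^^^^^^^^
AttributeError: 'float' object has no attribute 'round'
```

```bash
sed -i 's/o\["grip_width"\].round(4)/round(o["grip_width"],4)/' go.py; python3 go.py 0.468 0.23 0.25 6
```

```text
9.65 [0.6155 0.0133 0.1982] [0.4 0.1 0.7] 0.0675
[0.036, -0.0246, -0.0091] [0.12, 0.05, -0.02]
[0.0721, -0.0491, -0.0182] [0.23, 0.1, -0.04]
[0.1081, -0.0737, -0.0273] [0.35, 0.15, -0.06]
[0.1441, -0.0982, -0.0364] [0.46, 0.2, -0.08]
[0.1801, -0.1228, -0.0455] [0.58, 0.24, -0.1]
[0.2162, -0.1473, -0.0546] [0.69, 0.29, -0.12]
```

>>> send_rows:
  deltas:
    - {"grip": 0.8, "translation": [0.036, -0.0246, -0.0091], "twist": [0.12, 0.05, 0]}
    - {"grip": 0.8, "translation": [0.072, -0.049, -0.0182], "twist": [0.23, 0.1, 0]}
    - {"grip": 0.8, "translation": [0.108, -0.0737, -0.027], "twist": [0.35, 0.15, 0]}
    - {"grip": 0.8, "translation": [0.144, -0.098, -0.036], "twist": [0.46, 0.2, 0]}
    - {"grip": 0.8, "translation": [0.18, -0.123, -0.0455], "twist": [0.6, 0.25, 0]}

```text
clock: 10.28
eef_pos: [0.4911, 0.1951, 0.24]
tool_rot: [0.708, 0.706, -0.0, 0.0]
ft_force: [-0.3, -0.7, 0.1]
grip_width: 0.0683
```

```bash
python3 go.py 0.468 0.23 0.25 2
```

```text
10.275 [0.4911 0.1951 0.24  ] [-0.3 -0.7  0.1] 0.0683
[0.0174, -0.0116, -0.005] [-0.01, 0.03, -0.05]
[0.0349, -0.0231, -0.01] [-0.02, 0.06, -0.1]
```

>>> send_rows:
  deltas:
    - {"grip": 0.8, "translation": [0.02, -0.013, -0.005], "twist": [0, 0, 0]}
    - {"grip": 0.8, "translation": [0.035, -0.023, -0.01], "twist": [0, 0, 0]}
    - {"grip": 0.8, "translation": [0.035, -0.023, -0.01], "twist": [0, 0, 0]}

```text
clock: 10.65
eef_pos: [0.4678, 0.2309, 0.2497]
tool_rot: [0.707, 0.707, -0.001, 0.0]
ft_force: [0.3, -0.6, 1.1]
grip_width: 0.0683
```

```bash
python3 - <<'E'
from workcell import bot,camera
from mk import *
c=camera("wrist"); cv2.imwrite("pics/w10.png",c["color"]); cal=from_cam(c); print(cal,bot.get_obs()["eef_pos"])
E
```

```text
(np.float64(399.27286326920773), np.float64(325.2852981683895), np.float64(245.96708252176776), array([0.46783053, 0.301357  , 0.39221227]), array([ 9.89835248e-01,  5.38384123e-04, -8.57915021e-04,  1.42215172e-01])) [0.46818836 0.2301974  0.24959251]
```

View pics/w10.png

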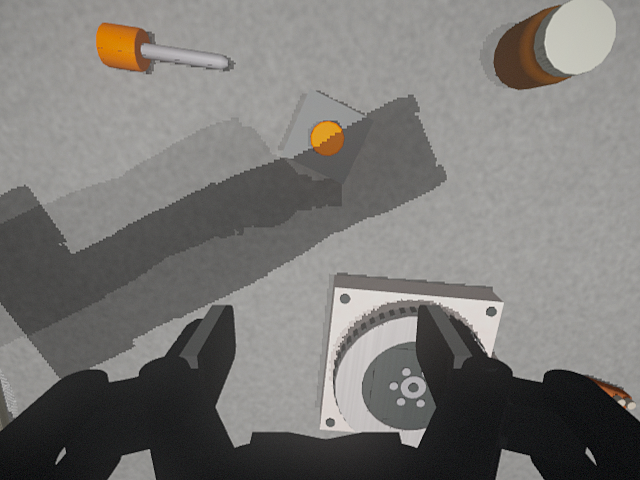

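```bash
python3 - <<'E'
from mk import *
w=cv2.imread("pics/w10.png");cv2.imwrite("pics/w10c.png",cv2.resize(w[80:220,260:400],(600,600),interpolation=2))
hsv=cv2.cvtColor(w,cv2.COLOR_BGR2HSV); m=cv2.inRange(hsv,(5,150,60),(25,255,255)); m[:, :280]=0;m[200:]=0;m[:,400:]=0
ys,xs=np.nonzero(m); print(cv2.minEnclosingCircle(np.c_[xs,ys].astype(np.float32)),xs.min(),xs.max(),ys.min(),ys.max())
E
```

```text
((327.0386047363281, 137.88223266601562), 17.372140884399414) 311 343 121 155
```

View pics/w10c.png

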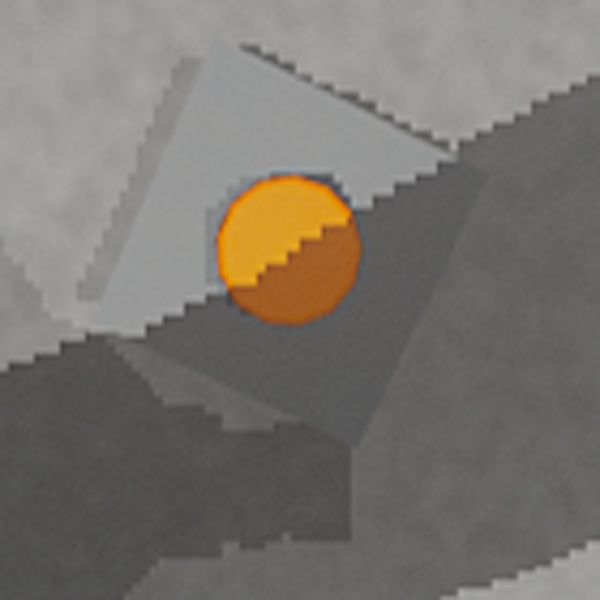

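```bash
python3 - <<'E'
from mk import *
W=(399.273,325.285,245.967,[0.46783053,0.301357,0.39221227],[9.89835248e-01,5.38384123e-04,-8.57915021e-04,1.42215172e-01])
print(px(W,327.3,138,.084), 33.3/399*np.hypot(.308,.03)); g=lambda u,v:(260+u/4.286,80+v/4.286)
for z in(.06,):
  c=np.array([px(W,*g(*u),z) for u in((215,40),(487,170),(355,445),(100,325))]);print(c,c.mean(0))
print(proj(CAL["scene"],[px(W,327.3,138,.084)]),proj(CAL["side"],[px(W,327.3,138,.084)]))
E
```

```text
[0.46876711 0.29479056 0.084     ] 0.025826911645455763
[[0.45543161 0.33081066 0.06      ]
 [0.50555869 0.30835575 0.06      ]
 [0.48179766 0.25760091 0.06      ]
 [0.43310773 0.28024644 0.06      ]] [0.46897392 0.29425344 0.06      ]
[[454.07981249 247.7137323 ]] [[300.05275523 336.85692833]]
```

The pin is at (0.469, 0.2947). Its diameter measures 25.8 mm, which fits, and the stand centre agrees. Moving above it, then down.

```bash
python3 go.py 0.469 0.2946 0.105 4
```

```text
10.7 [0.4682 0.2302 0.2496] [ 0.3 -0.3 -0.3] 0.0681
[0.0162, 0.0002, 0.0361] [-0.0, 0.02, -0.01]
[0.0323, 0.0004, 0.0722] [-0.01, 0.04, -0.03]
[0.0485, 0.0006, 0.1084] [-0.01, 0.06, -0.04]
[0.0646, 0.0008, 0.1445] [-0.02, 0.09, -0.06]
```

>>> send_rows:
  deltas:
    - {"grip": 0.8, "translation": [0.02, 0.0002, 0.036], "twist": [0, 0, 0]}
    - {"grip": 0.8, "translation": [0.04, 0.0004, 0.072], "twist": [0, 0, 0]}
    - {"grip": 0.8, "translation": [0.06, 0.0006, 0.108], "twist": [0, 0, 0]}
    - {"grip": 0.8, "translation": [0.0646, 0.0008, 0.1445], "twist": [0, 0, 0]}
    - {"grip": 0.8, "translation": [0.0646, 0.0008, 0.1445], "twist": [0, 0, 0]}

```text
clock: 11.32
eef_pos: [0.4671, 0.2923, 0.1014]
tool_rot: [0.708, 0.706, -0.005, -0.0]
ft_force: [-0.0, -0.2, 0.9]
grip_width: 0.0683
```

```bash
python3 go.py 0.469 0.2946 0.062 4; python3 - <<'E'
from workcell import bot,camera
from mk import *
c=camera("wrist"); cv2.imwrite("pics/w11.png",c["color"])
E
```

```text
11.325 [0.4671 0.2923 0.1014] [-0.  -0.2  0.9] 0.0683
[0.0006, 0.0005, 0.0098] [-0.1, 0.09, -0.03]
[0.0013, 0.0011, 0.0197] [-0.2, 0.18, -0.06]
[0.0019, 0.0016, 0.0295] [-0.3, 0.26, -0.09]
[0.0025, 0.0021, 0.0394] [-0.4, 0.35, -0.12]
```

View pics/w11.png

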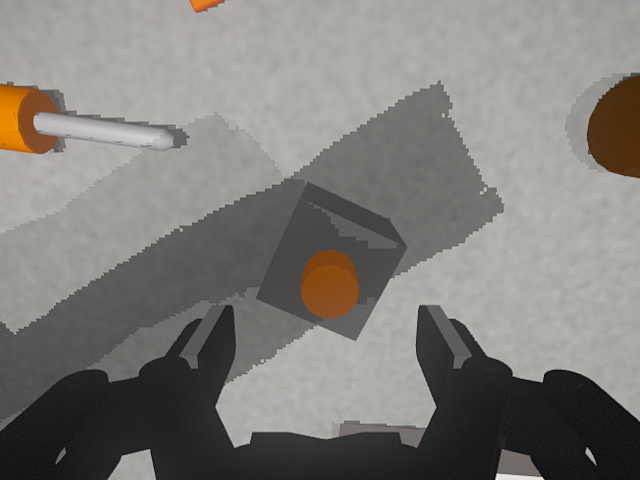

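The head is at (330,288), centred between the jaws. Descending.

>>> send_rows:
  deltas:
    - {"grip": 0.7, "translation": [0.001, 0.001, 0.012], "twist": [-0.2, 0.2, 0]}
    - {"grip": 0.7, "translation": [0.002, 0.0018, 0.024], "twist": [-0.4, 0.3, 0]}
    - {"grip": 0.7, "translation": [0.0025, 0.0018, 0.034], "twist": [-0.4, 0.3, 0]}
    - {"grip": 0.7, "translation": [0.0025, 0.0018, 0.039], "twist": [-0.4, 0.3, 0]}
    - {"grip": 0.7, "translation": [0.0025, 0.0018, 0.039], "twist": [-0.4, 0.3, 0]}

```text
clock: 12.0
eef_pos: [0.47, 0.2953, 0.0643]
tool_rot: [0.708, 0.706, 0.001, 0.001]
ft_force: [0.2, 0.6, 0.4]
grip_width: 0.0597
```

```bash
python3 go.py 0.469 0.2946 0.062 1; python3 - <<'E'
from workcell import bot,camera
from mk import *
c=camera("wrist"); cv2.imwrite("pics/w12.png",c["color"])
E
```

```text
12.0 [0.47   0.2953 0.0643] [0.2 0.6 0.4] 0.0597
[-0.0007, -0.001, 0.0023] [0.16, -0.05, -0.13]
```

View pics/w12.png

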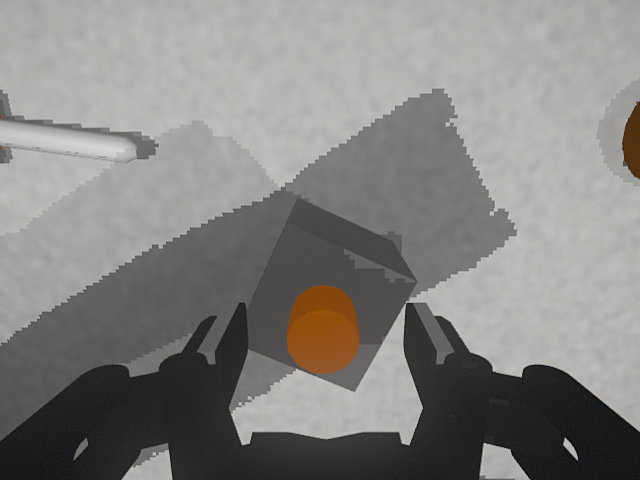

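>>> send_rows:
  deltas:
    - {"grip": 0.7, "translation": [-0.0007, -0.001, 0.0015], "twist": [0, 0, 0]}
    - {"grip": 0.4, "translation": [-0.0007, -0.001, 0.0015], "twist": [0, 0, 0]}
    - {"grip": 0.25, "translation": [-0.0007, -0.001, 0.0015], "twist": [0, 0, 0]}
    - {"grip": 0, "translation": [-0.0007, -0.001, 0.0015], "twist": [0, 0, 0]}
    - {"grip": 0, "translation": [-0.0007, -0.001, 0.0015], "twist": [0, 0, 0]}

```text
clock: 12.68
eef_pos: [0.4695, 0.295, 0.0636]
tool_rot: [0.708, 0.706, 0.002, 0.001]
ft_force: [-0.4, -0.3, 3.6]
grip_width: 0.0237
```

>>> send_rows:
  deltas:
    - {"grip": 0, "translation": [0, 0, 0], "twist": [0, 0, 0]}

```text
clock: 12.8
eef_pos: [0.4695, 0.295, 0.0636]
tool_rot: [0.708, 0.706, 0.002, 0.001]
ft_force: [-0.2, 0.5, 0.5]
grip_width: 0.0239
```

```bash
python3 go.py 0.469 0.2946 0.14 5; python3 - <<'E'
from workcell import bot,camera
from mk import *
c=camera("wrist"); cv2.imwrite("pics/w13.png",c["color"])
E
```

```text
12.8 [0.4695 0.295  0.0636] [-0.2  0.5  0.5] 0.0239
[-0.0, -0.0, -0.0153] [0.05, -0.02, -0.02]
[-0.0001, -0.0001, -0.0305] [0.1, -0.04, -0.05]
[-0.0001, -0.0001, -0.0458] [0.14, -0.06, -0.07]
[-0.0002, -0.0001, -0.0611] [0.19, -0.08, -0.1]
[-0.0002, -0.0002, -0.0764] [0.24, -0.1, -0.12]
```

View pics/w13.png

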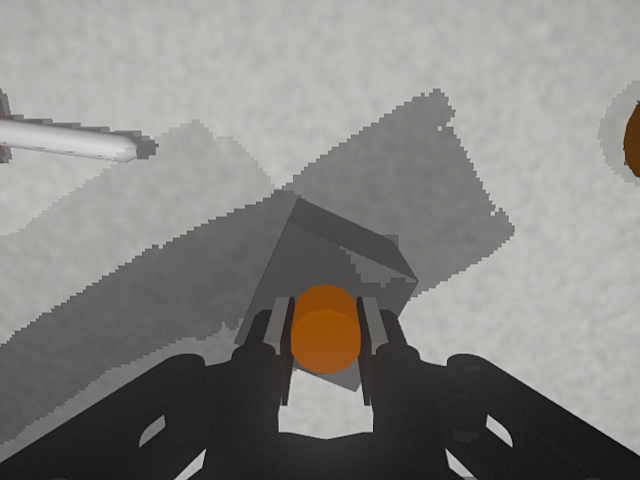

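The head (325,330) is firmly between the pads, with a reported width of 23.9 mm. Lifting straight up.

>>> send_rows:
  deltas:
    - {"grip": 0, "translation": [0, 0, -0.015], "twist": [0.05, 0, 0]}
    - {"grip": 0, "translation": [0, 0, -0.035], "twist": [0.1, 0, 0]}
    - {"grip": 0, "translation": [0, 0, -0.055], "twist": [0.15, 0, 0]}
    - {"grip": 0, "translation": [0, 0, -0.08], "twist": [0.2, 0, 0]}
    - {"grip": 0, "translation": [0, 0, -0.1], "twist": [0.2, 0, 0]}

```text
clock: 13.48
eef_pos: [0.4693, 0.2949, 0.1654]
tool_rot: [0.708, 0.706, 0.001, -0.0]
ft_force: [0.3, 0.3, -0.3]
grip_width: 0.0239
```

```bash
python3 go.py 0.579 0.0627 0.165 6; python3 - <<'E'
from workcell import bot,camera
from mk import *
for n in("scene","side"):
  c=camera(n); cv2.imwrite(f"pics/{n}14.png",c["color"])
s=cv2.imread("pics/scene14.png");d=cv2.imread("pics/side14.png")
cv2.imwrite("pics/c14.png",np.hstack([cv2.resize(s[170:290,400:520],(400,400),interpolation=2),cv2.resize(d[220:380,230:390],(400,400),interpolation=2)]))
E
```

```text
13.475 [0.4693 0.2949 0.1654] [ 0.3  0.3 -0.3] 0.0239
[-0.0387, 0.0184, 0.0] [0.02, -0.02, -0.02]
[-0.0773, 0.0367, 0.0] [0.03, -0.05, -0.04]
[-0.116, 0.0551, 0.0] [0.05, -0.07, -0.06]
[-0.1547, 0.0735, 0.0] [0.06, -0.09, -0.08]
[-0.1933, 0.0918, 0.0] [0.08, -0.11, -0.1]
[-0.232, 0.1102, 0.0001] [0.1, -0.14, -0.12]
```

View pics/c14.png

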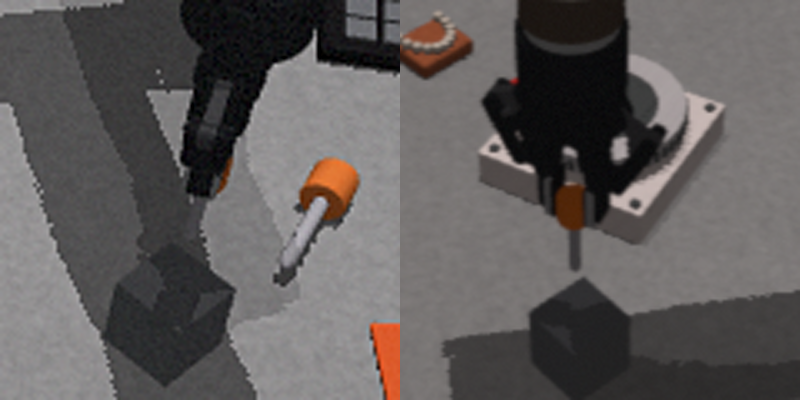

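The pin hangs cleanly from the gripper, and the stand is empty. Carrying it above the base hole.

>>> send_rows:
  deltas:
    - {"grip": 0, "translation": [-0.0387, 0.0184, 0], "twist": [0, 0, 0]}
    - {"grip": 0, "translation": [-0.0773, 0.0367, 0], "twist": [0, 0, 0]}
    - {"grip": 0, "translation": [-0.116, 0.0551, 0], "twist": [0, 0, 0]}
    - {"grip": 0, "translation": [-0.1547, 0.0735, 0], "twist": [0, 0, 0]}
    - {"grip": 0, "translation": [-0.1933, 0.0918, 0], "twist": [0, 0, 0]}

```text
clock: 14.2
eef_pos: [0.562, 0.1009, 0.1656]
tool_rot: [0.708, 0.706, 0.003, -0.0]
ft_force: [0.3, 0.0, 0.0]
grip_width: 0.0236
```

```bash
python3 go.py 0.5793 0.0630 0.15 2
```

```text
14.2 [0.562  0.1009 0.1656] [0.3 0.  0. ] 0.0236
[-0.019, 0.0087, 0.0078] [0.12, -0.13, -0.06]
[-0.0379, 0.0173, 0.0155] [0.24, -0.27, -0.12]
```

>>> send_rows:
  deltas:
    - {"grip": 0, "translation": [-0.02, 0.009, 0.008], "twist": [0.12, -0.13, 0]}
    - {"grip": 0, "translation": [-0.0379, 0.0173, 0.0155], "twist": [0.24, -0.27, -0.1]}
    - {"grip": 0, "translation": [-0.0379, 0.0173, 0.0155], "twist": [0.24, -0.27, -0.1]}
    - {"grip": 0, "translation": [-0.0379, 0.0173, 0.0155], "twist": [0.24, -0.27, -0.1]}

```text
clock: 14.7
eef_pos: [0.5789, 0.0637, 0.1498]
tool_rot: [0.707, 0.707, -0.0, -0.0]
ft_force: [-0.7, -0.7, -1.3]
grip_width: 0.0237
```

```bash
python3 go.py 0.5793 0.0630 0.13 2;python3 - <<'E'
from workcell import bot,camera
from mk import *
for n in("scene","side","wrist"):
  c=camera(n); cv2.imwrite(f"pics/{n}15.png",c["color"])
  if n=="wrist": print(from_cam(c))
s=cv2.imread("pics/scene15.png");d=cv2.imread("pics/side15.png")
cv2.imwrite("pics/c15.png",np.hstack([cv2.resize(s[190:310,280:400],(400,400),interpolation=2),cv2.resize(d[190:310,250:370],(400,400),interpolation=2)]))
E
```

```text
14.7 [0.5789 0.0637 0.1498] [-0.7 -0.7 -1.3] 0.0237
[-0.0004, 0.0002, 0.0099] [-0.02, -0.01, 0.01]
[-0.0007, 0.0004, 0.0198] [-0.04, -0.02, 0.02]
(np.float64(399.27286326920773), np.float64(325.2852981683895), np.float64(245.96708252176776), array([0.57900874, 0.13425967, 0.2928635 ]), array([ 9.89935705e-01,  9.10572060e-04, -4.77947270e-04,  1.41514109e-01]))
```

View pics/c15.png

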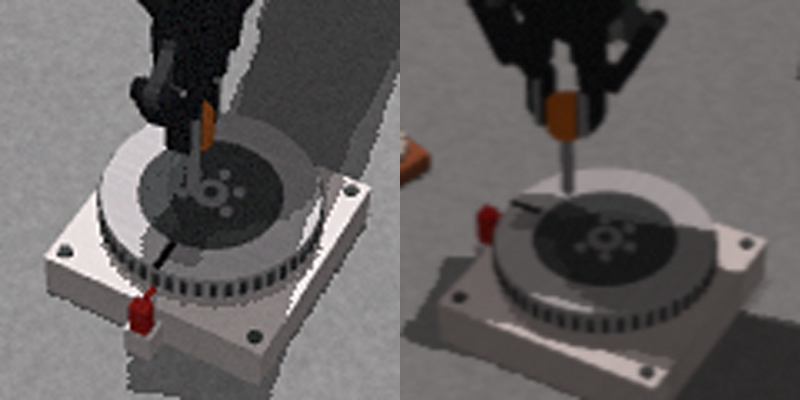

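View pics/wrist15.png

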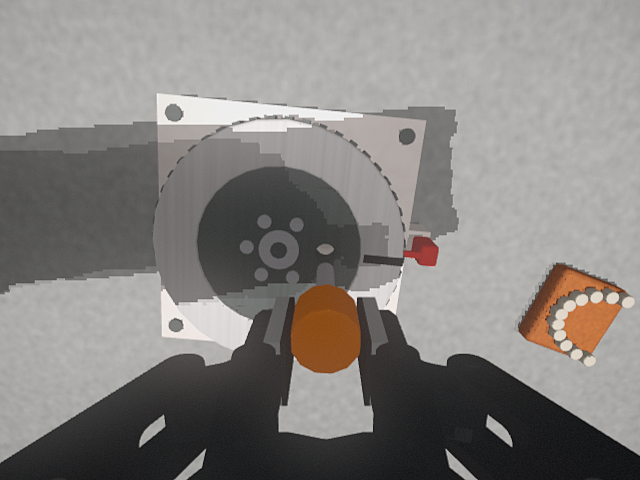

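```bash
python3 - <<'E'
from mk import *
w=cv2.imread("pics/wrist15.png");k=cv2.convertScaleAbs(cv2.resize(w[220:310,270:390],(800,600),interpolation=2),alpha=1.8)
cv2.imwrite("pics/w15c.png",k)
W=(399.273,325.285,245.967,[0.57900874,0.13425967,0.2928635],[9.89935705e-01,9.10572060e-04,-4.77947270e-04,1.41514109e-01])
print(proj(W,[[.5789,.0637,.0922],[.5789,.0637,.1],[.579,.0627,.0635],[.579,.0627,.035]]))
E
```

```text
[[325.3135665  267.60707783]
 [325.29631131 272.65617236]
 [325.53112411 253.33094058]
 [325.55716061 240.66318672]]
```

View pics/w15c.png

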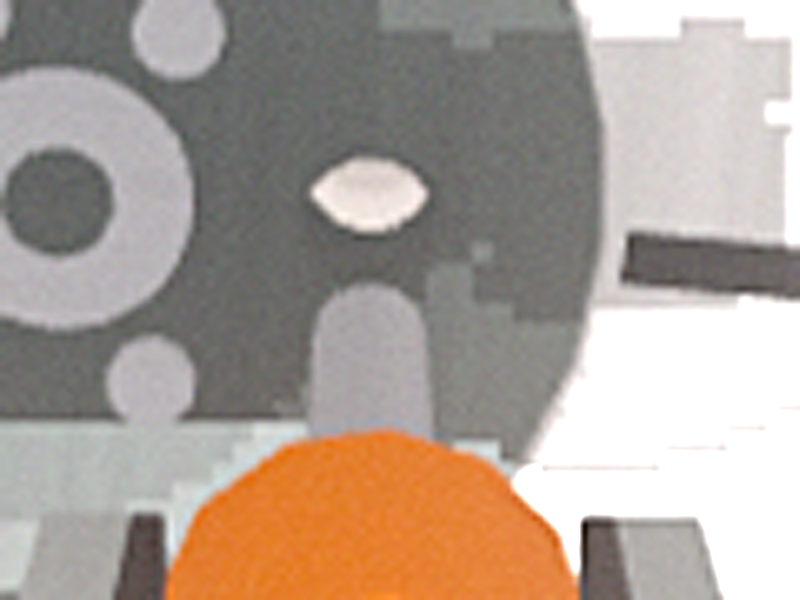

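In the crop, the shank is centred at column 325.5 and the hole at 325.4, and the tip and hole rows match my predictions. So the geometry agrees to about 0.5 mm. Going down to just over the web.

```bash
python3 go.py 0.579 0.0627 0.126 3
```

```text
14.85 [0.5792 0.064  0.1504] [-1.1 -0.4 -1.8] 0.0241
[-0.0004, -0.0001, 0.0081] [0.01, -0.0, 0.02]
[-0.0009, -0.0001, 0.0163] [0.02, -0.01, 0.04]
[-0.0013, -0.0002, 0.0244] [0.03, -0.01, 0.07]
```

>>> send_rows:
  deltas:
    - {"grip": 0, "translation": [-0.0008, -0.0001, 0.008], "twist": [0, 0, 0]}
    - {"grip": 0, "translation": [-0.0015, -0.0002, 0.0163], "twist": [0, 0, 0]}
    - {"grip": 0, "translation": [-0.0015, -0.0002, 0.0244], "twist": [0, 0, 0]}
    - {"grip": 0, "translation": [-0.0015, -0.0002, 0.0244], "twist": [0, 0, 0]}

```text
clock: 15.35
eef_pos: [0.5781, 0.0624, 0.1247]
tool_rot: [0.707, 0.708, -0.001, -0.001]
ft_force: [-0.6, 0.8, -0.7]
grip_width: 0.024
```

```bash
python3 go.py 0.579 0.0627 0.121 2;python3 - <<'E'
from workcell import bot,camera
from mk import *
c=camera("wrist"); w=c["color"]; print(from_cam(c))
cv2.imwrite("pics/w16c.png",cv2.convertScaleAbs(cv2.resize(w[220:310,270:390],(800,600),interpolation=2),alpha=1.8))
o=bot.get_obs();x,y,z=o["eef_pos"]; print(proj(from_cam(c),[[x,y,z-.0576],[.579,.0627,.0637],[.579,.0627,.0457]]))
E
```

```text
15.35 [0.5781 0.0624 0.1247] [-0.6  0.8 -0.7] 0.024
[0.0001, 0.0005, 0.0018] [-0.05, 0.0, 0.03]
[0.0003, 0.0009, 0.0037] [-0.11, 0.0, 0.07]
(np.float64(399.27286326920773), np.float64(325.2852981683895), np.float64(245.96708252176776), array([0.57831091, 0.1327126 , 0.2672527 ]), array([ 0.98991276,  0.00109123, -0.00156722,  0.14166535]))
[[326.80470663 267.6269278 ]
 [327.63142675 264.74777513]
 [327.56249097 254.67350935]]
```

View pics/w16c.png

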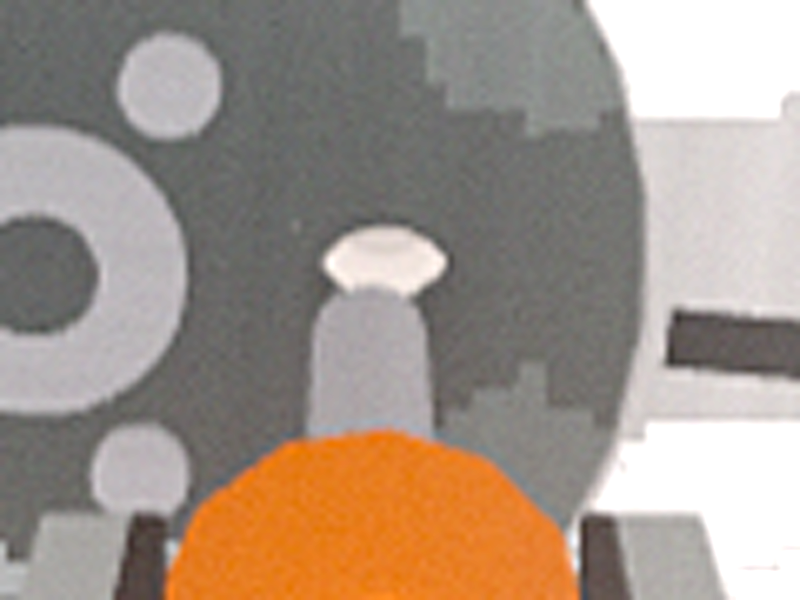

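In the crop, the tip (325.7) is about 1 mm to the -x side of the hole (327.7), and the rows agree. I'll shift +1 mm in x, go down a little and recheck.

>>> send_rows:
  deltas:
    - {"grip": 0, "translation": [0.0002, 0.001, 0], "twist": [0, 0, 0]}
    - {"grip": 0, "translation": [0.0002, 0.001, 0.0015], "twist": [0, 0, 0]}
    - {"grip": 0, "translation": [0.0002, 0.001, 0.0025], "twist": [0, 0, 0]}

```text
clock: 15.78
eef_pos: [0.5797, 0.0627, 0.1229]
tool_rot: [0.707, 0.707, -0.0, -0.0]
ft_force: [0.2, 1.3, -0.1]
grip_width: 0.0241
```

```bash
python3 go.py 0.579 0.0627 0.121 2;python3 - <<'E'
from workcell import bot,camera
from mk import *
c=camera("wrist"); w=c["color"]
cv2.imwrite("pics/w17c.png",cv2.convertScaleAbs(cv2.resize(w[220:310,270:390],(800,600),interpolation=2),alpha=1.8))
E
```

```text
15.775 [0.5797 0.0627 0.1229] [ 0.2  1.3 -0.1] 0.0241
[0.0, -0.0003, 0.0009] [-0.02, -0.0, 0.03]
[0.0, -0.0007, 0.0019] [-0.03, -0.01, 0.06]
```

View pics/w17c.png

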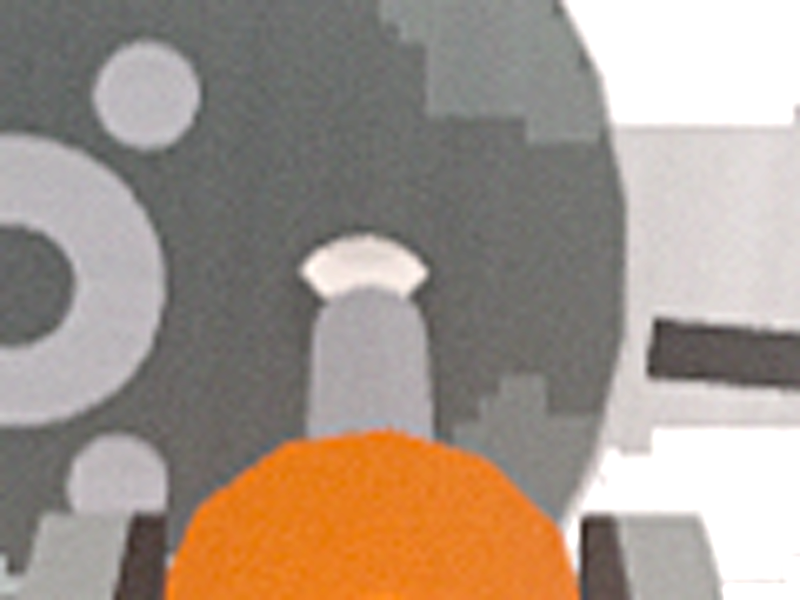

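The tip is now about 0.4 mm too far in +x, so the target is x=0.5793. Starting a slow insertion.

>>> send_rows:
  deltas:
    - {"grip": 0, "translation": [0, -0.0004, 0.001], "twist": [0, 0, 0]}
    - {"grip": 0, "translation": [0, -0.0004, 0.002], "twist": [0, 0, 0]}
    - {"grip": 0, "translation": [0, -0.0004, 0.003], "twist": [0, 0, 0]}

```text
clock: 16.2
eef_pos: [0.5791, 0.0627, 0.1196]
tool_rot: [0.707, 0.708, -0.0, -0.0]
ft_force: [-0.4, -0.5, -0.9]
grip_width: 0.024
```

>>> send_rows:
  deltas:
    - {"grip": 0, "translation": [0, 0, 0.0015], "twist": [0, 0, 0]}
    - {"grip": 0, "translation": [0, 0, 0.0025], "twist": [0, 0, 0]}

```text
clock: 16.45
eef_pos: [0.579, 0.0627, 0.117]
tool_rot: [0.707, 0.707, -0.0, -0.0]
ft_force: [-1.1, 0.0, -0.2]
grip_width: 0.0238
```

```bash
python3 go.py 0.5793 0.0627 0.115 2;python3 - <<'E'
from workcell import bot,camera
from mk import *
c=camera("wrist"); w=c["color"]
cv2.imwrite("pics/w18c.png",cv2.convertScaleAbs(cv2.resize(w[220:310,270:390],(800,600),interpolation=2),alpha=1.8))
E
```

```text
16.45 [0.579  0.0627 0.117 ] [-1.1  0.  -0.2] 0.0238
[0.0, 0.0001, 0.001] [-0.03, -0.0, 0.03]
[0.0, 0.0003, 0.002] [-0.06, -0.0, 0.06]
```

View pics/w18c.png

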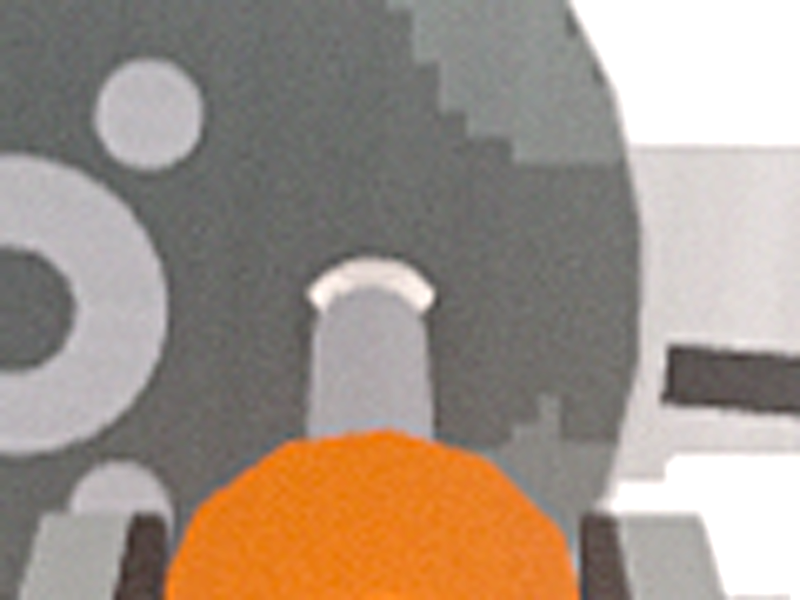

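The tip is centred and already about 4 mm into the web's hole with no force. Continuing down.

>>> send_rows:
  deltas:
    - {"grip": 0, "translation": [0, 0, 0.0015], "twist": [0, 0, 0]}
    - {"grip": 0, "translation": [0, 0, 0.003], "twist": [0, 0, 0]}
    - {"grip": 0, "translation": [0, 0, 0.0045], "twist": [0, 0, 0]}

```text
clock: 16.88
eef_pos: [0.579, 0.0626, 0.1122]
tool_rot: [0.707, 0.707, -0.0, -0.0]
ft_force: [0.1, -0.6, -0.1]
grip_width: 0.024
```

>>> send_rows:
  deltas:
    - {"grip": 0, "translation": [0, 0, 0.0015], "twist": [0, 0, 0]}
    - {"grip": 0, "translation": [0, 0, 0.003], "twist": [0, 0, 0]}
    - {"grip": 0, "translation": [0, 0, 0.0045], "twist": [0, 0, 0]}

```text
clock: 17.25
eef_pos: [0.579, 0.0627, 0.1076]
tool_rot: [0.707, 0.707, -0.0, -0.0]
ft_force: [0.3, 0.1, -0.8]
grip_width: 0.0241
```

>>> send_rows:
  deltas:
    - {"grip": 0, "translation": [0, 0, 0.0015], "twist": [0, 0, 0]}
    - {"grip": 0, "translation": [0, 0, 0.003], "twist": [0, 0, 0]}
    - {"grip": 0, "translation": [0, 0, 0.0045], "twist": [0, 0, 0]}

```text
clock: 17.62
eef_pos: [0.579, 0.0626, 0.1031]
tool_rot: [0.707, 0.707, -0.0, -0.0]
ft_force: [0.7, 0.4, -0.4]
grip_width: 0.024
```

```bash
python3 go.py 0.5791 0.0627 0.095 2
```

```text
17.625 [0.579  0.0626 0.1031] [ 0.7  0.4 -0.4] 0.024
[0.0, 0.0001, 0.004] [-0.04, -0.0, 0.03]
[0.0001, 0.0002, 0.0081] [-0.07, -0.0, 0.06]
```

>>> send_rows:
  deltas:
    - {"grip": 0, "translation": [0, 0, 0.0015], "twist": [0, 0, 0]}
    - {"grip": 0, "translation": [0, 0, 0.003], "twist": [0, 0, 0]}
    - {"grip": 0, "translation": [0, 0, 0.0045], "twist": [0, 0, 0]}
    - {"grip": 0, "translation": [0, 0, 0.006], "twist": [0, 0, 0]}

```text
clock: 18.12
eef_pos: [0.5789, 0.0626, 0.0969]
tool_rot: [0.707, 0.707, -0.0, -0.0]
ft_force: [0.4, -0.3, -0.2]
grip_width: 0.0242
```

>>> send_rows:
  deltas:
    - {"grip": 0, "translation": [0, 0, 0.0015], "twist": [0, 0, 0]}
    - {"grip": 0, "translation": [0, 0, 0.003], "twist": [0, 0, 0]}

```text
clock: 18.38
eef_pos: [0.5789, 0.0626, 0.0938]
tool_rot: [0.707, 0.707, -0.0, -0.0]
ft_force: [-0.7, -0.6, 0.6]
grip_width: 0.0242
```

>>> send_rows:
  deltas:
    - {"grip": 0, "translation": [0, 0, 0.001], "twist": [0, 0, 0]}
    - {"grip": 0, "translation": [0, 0, 0.002], "twist": [0, 0, 0]}

```text
clock: 18.62
eef_pos: [0.5789, 0.0626, 0.0918]
tool_rot: [0.707, 0.707, -0.0, -0.0]
ft_force: [-0.7, 0.2, -0.9]
grip_width: 0.0236
```

>>> send_rows:
  deltas:
    - {"grip": 0, "translation": [0, 0, 0.001], "twist": [0, 0, 0]}
    - {"grip": 0, "translation": [0, 0, 0.002], "twist": [0, 0, 0]}

```text
clock: 18.88
eef_pos: [0.579, 0.0626, 0.0897]
tool_rot: [0.707, 0.707, -0.0, -0.0]
ft_force: [0.0, -0.1, -0.3]
grip_width: 0.0238
```

>>> send_rows:
  deltas:
    - {"grip": 0, "translation": [0, 0, 0.001], "twist": [0, 0, 0]}
    - {"grip": 0, "translation": [0, 0, 0.002], "twist": [0, 0, 0]}

```text
clock: 19.12
eef_pos: [0.579, 0.0626, 0.0877]
tool_rot: [0.707, 0.707, -0.0, -0.0]
ft_force: [-0.4, 0.0, 0.1]
grip_width: 0.0239
```

The tip is about 5 mm inside the base hole with no force. Continuing.

>>> send_rows:
  deltas:
    - {"grip": 0, "translation": [0, 0, 0.0015], "twist": [0, 0, 0]}
    - {"grip": 0, "translation": [0, 0, 0.003], "twist": [0, 0, 0]}
    - {"grip": 0, "translation": [0, 0, 0.0045], "twist": [0, 0, 0]}
    - {"grip": 0, "translation": [0, 0, 0.006], "twist": [0, 0, 0]}

```text
clock: 19.62
eef_pos: [0.5789, 0.0626, 0.0815]
tool_rot: [0.707, 0.707, -0.0, -0.0]
ft_force: [0.1, -0.3, -0.2]
grip_width: 0.0238
```

>>> send_rows:
  deltas:
    - {"grip": 0, "translation": [0, 0, 0.0015], "twist": [0, 0, 0]}
    - {"grip": 0, "translation": [0, 0, 0.003], "twist": [0, 0, 0]}
    - {"grip": 0, "translation": [0, 0, 0.0045], "twist": [0, 0, 0]}
    - {"grip": 0, "translation": [0, 0, 0.006], "twist": [0, 0, 0]}

```text
clock: 20.12
eef_pos: [0.5789, 0.0627, 0.0754]
tool_rot: [0.707, 0.707, -0.0, -0.0]
ft_force: [-0.2, -1.2, -0.8]
grip_width: 0.0238
```

```bash
python3 go.py 0.5791 0.0627 0.069 2;python3 - <<'E'
from workcell import bot,camera
from mk import *
c=camera("wrist"); cv2.imwrite("pics/w19.png",c["color"])
c=camera("side"); cv2.imwrite("pics/s19.png",cv2.resize(c["color"][190:310,230:390],(800,600),interpolation=2))
E
```

```text
20.125 [0.5789 0.0627 0.0754] [-0.2 -1.2 -0.8] 0.0238
[0.0, 0.0001, 0.0032] [-0.04, -0.0, 0.03]
[0.0, 0.0002, 0.0064] [-0.07, -0.0, 0.06]
```

View pics/w19.png

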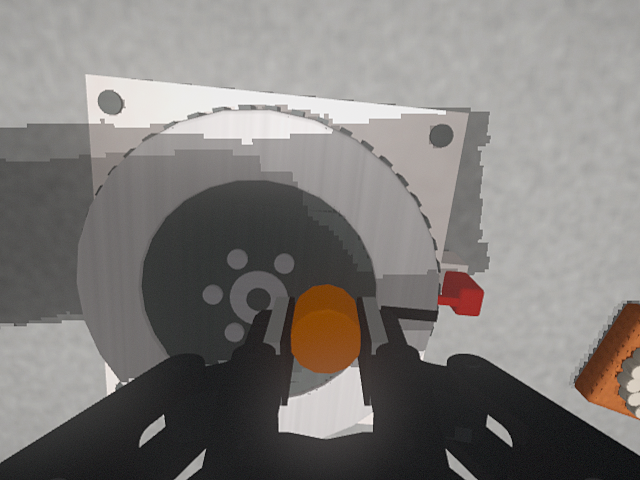

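View pics/s19.png

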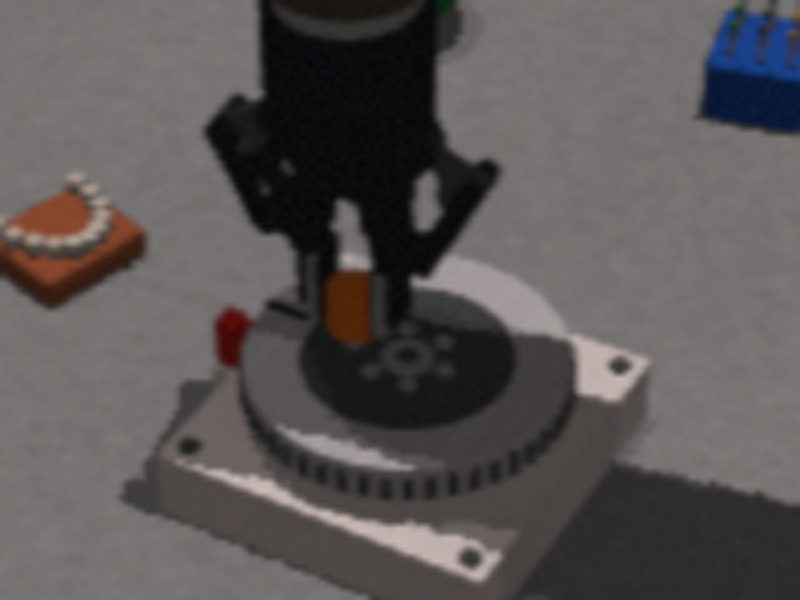

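The head is about 8 mm above the web, and the mark is still at the pointer. I'll lower it to about 1.5 mm.

>>> send_rows:
  deltas:
    - {"grip": 0, "translation": [0, 0, 0.0015], "twist": [0, 0, 0]}
    - {"grip": 0, "translation": [0, 0, 0.003], "twist": [0, 0, 0]}
    - {"grip": 0, "translation": [0, 0, 0.0045], "twist": [0, 0, 0]}

```text
clock: 20.6
eef_pos: [0.5787, 0.0626, 0.0707]
tool_rot: [0.707, 0.707, -0.001, -0.001]
ft_force: [-0.3, 1.1, -1.0]
grip_width: 0.0241
```

>>> send_rows:
  deltas:
    - {"grip": 0, "translation": [0, 0, 0.0008], "twist": [0, 0, 0]}
    - {"grip": 0, "translation": [0, 0, 0.0015], "twist": [0, 0, 0]}

```text
clock: 20.85
eef_pos: [0.5787, 0.0626, 0.0691]
tool_rot: [0.707, 0.707, -0.001, -0.001]
ft_force: [-0.4, 0.5, -0.9]
grip_width: 0.0239
```

>>> send_rows:
  deltas:
    - {"grip": 0.35, "translation": [0, 0, 0], "twist": [0, 0, 0]}
    - {"grip": 0.45, "translation": [0, 0, 0], "twist": [0, 0, 0]}
    - {"grip": 0.55, "translation": [0, 0, 0], "twist": [0, 0, 0]}
    - {"grip": 0.55, "translation": [0, 0, 0], "twist": [0, 0, 0]}

```text
clock: 21.35
eef_pos: [0.5788, 0.0626, 0.0692]
tool_rot: [0.707, 0.708, -0.001, -0.001]
ft_force: [0.5, -0.9, -0.2]
grip_width: 0.0472
```

```bash
python3 go.py 0.5791 0.0627 0.1 2;python3 - <<'E'
from workcell import bot,camera
from mk import *
c=camera("wrist"); cv2.imwrite("pics/w20.png",c["color"])
E
```

```text
21.35 [0.5788 0.0626 0.0692] [ 0.5 -0.9 -0.2] 0.0472
[0.0, 0.0001, -0.0154] [-0.04, -0.0, 0.03]
[0.0001, 0.0003, -0.0308] [-0.09, -0.0, 0.06]
```

View pics/w20.png

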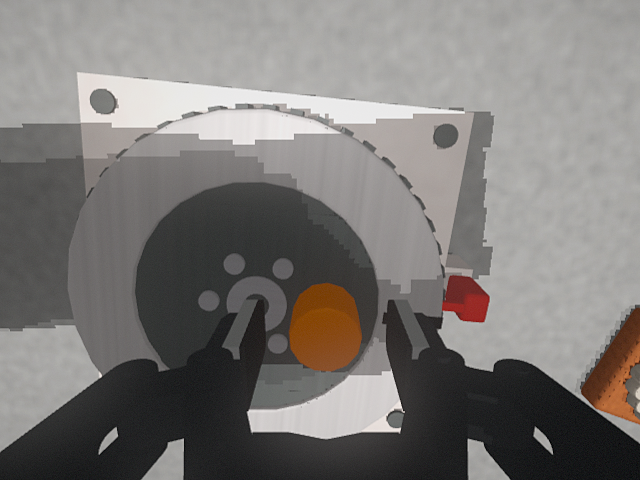

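The pin is released and standing, and the fingers are clear of the head on both sides. Raising straight up, then backing away.

>>> send_rows:
  deltas:
    - {"grip": 0.55, "translation": [0, 0, -0.012], "twist": [0, 0, 0]}
    - {"grip": 0.55, "translation": [0, 0, -0.035], "twist": [0, 0, 0]}
    - {"grip": 0.55, "translation": [0, 0, -0.07], "twist": [0, 0, 0]}
    - {"grip": 0.55, "translation": [-0.02, 0, -0.11], "twist": [0, 0, 0]}
    - {"grip": 0.55, "translation": [-0.04, 0, -0.14], "twist": [0, 0, 0]}

```text
clock: 22.02
eef_pos: [0.5797, 0.0225, 0.2122]
tool_rot: [0.706, 0.708, 0.001, 0.001]
ft_force: [-0.2, 1.3, -0.2]
grip_width: 0.0469
```

>>> send_rows:
  deltas:
    - {"grip": 0.55, "translation": [-0.015, 0, 0], "twist": [0, 0, 0]}
    - {"grip": 0.55, "translation": [-0.015, 0, 0], "twist": [0, 0, 0]}
    - {"grip": 0.55, "translation": [-0.015, 0, 0], "twist": [0, 0, 0]}

```text
clock: 22.4
eef_pos: [0.5788, 0.0078, 0.2108]
tool_rot: [0.706, 0.708, -0.0, -0.001]
ft_force: [0.1, 0.1, -0.4]
grip_width: 0.0468
```

```bash
python3 - <<'E'
from workcell import bot,camera
from mk import *
c=camera("wrist"); cv2.imwrite("pics/w21.png",c["color"]);print(from_cam(c))
s=camera("scene")["color"]; d=camera("side")["color"]
cv2.imwrite("pics/scene21.png",s)
cv2.imwrite("pics/c21.png",np.hstack([cv2.resize(s[200:320,280:400],(400,400),interpolation=2),cv2.resize(d[200:320,250:370],(400,400),interpolation=2)]))
o=bot.get_obs();print(o["clock"],o["eef_pos"],o["ft_force"],o["joint_vel"].round(3))
cv2.imwrite("pics/w21c.png",cv2.resize(c["color"][80:230,180:380],(800,600),interpolation=2))
E
```

```text
(np.float64(399.27286326920773), np.float64(325.2852981683895), np.float64(245.96708252176776), array([0.57883686, 0.07798287, 0.35333622]), array([ 0.98994568,  0.00147626, -0.00124031,  0.14143491]))
22.55 [0.57903978 0.00810181 0.2109576 ] [0.57620899 0.42735241 0.22691791] [ 0.002 -0.003  0.008 -0.001 -0.003  0.   ]
```

View pics/w21.png

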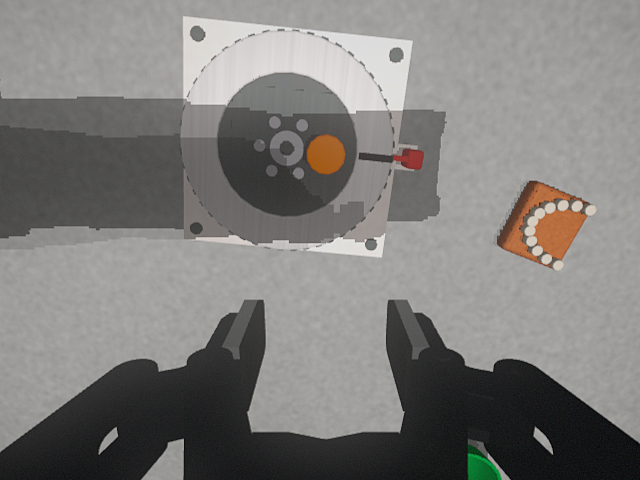

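View pics/c21.png

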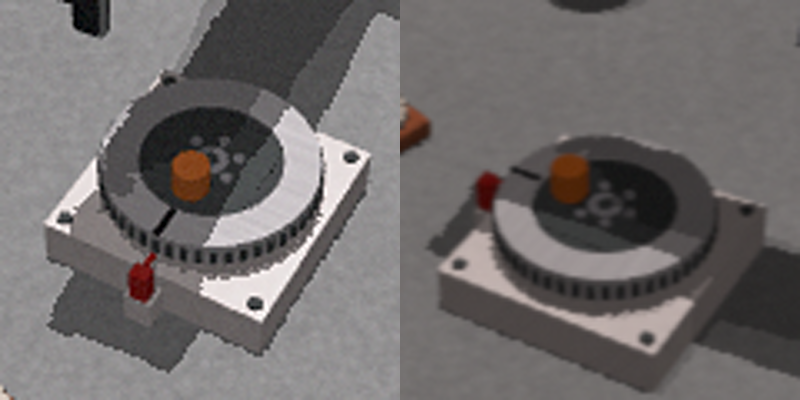

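View pics/scene21.png

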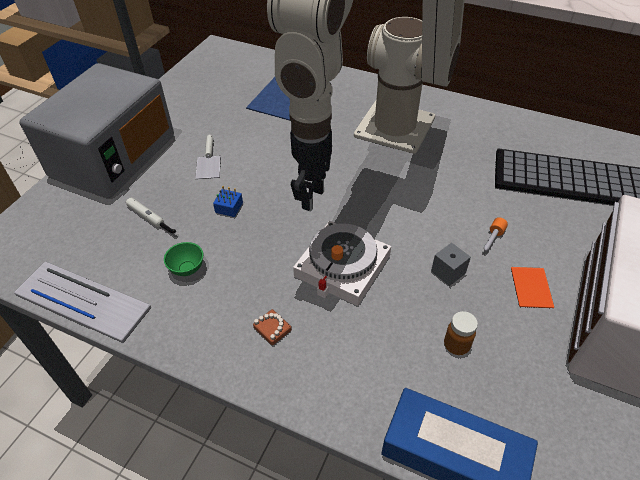

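The pin is home and upright with its head on the web, the mark is at the pointer and the bystanders look untouched. One last check of the angle, then I hand in.

```bash
python3 - <<'E'
from workcell import bot
from mk import *
W=(399.273,325.285,245.967,[0.57883686,0.07798287,0.35333622],[0.98994568,0.00147626,-0.00124031,0.14143491])
ang(W,[(359,156),(394,158.5)],.0655);ang(W,[(396,158)],.0485);ang(W,[(326,155)],.0877);ang(W,[(287,149)],.0655)
bot.job_done()
E
```

```text
(359, 156) [0.6018 0.0601] r 0.051 ang world -5.48
(394, 158.5) [0.6265 0.0585] r 0.0758 ang world -4.94
(396, 158) [0.6308 0.0577] r 0.0802 ang world -5.24
(326, 155) [0.5786 0.0621] r 0.0277 ang world -6.05
(287, 149) [0.5512 0.0648] r 0.0003 ang world -49.2
the job is handed in; nothing more can be done
```

I turned the pulley about +126° counter-clockwise by dragging a fingertip on the rim. I then took the 26 mm-headed pin from the grey stand, slid it through the pulley into the base, and let go. The job is handed in at about 22.6 s; no verdict is reported.

- **Forces:** Pressing on the rim read 7–10 N at the ends of the moves. The pin went in with no force above the sensor's noise of about 1 N.
- **Mark:** It measures -5.2° in world axes, and the pointer measures -5.1 to -5.2°. That is within about 0.5° of the pointer, against a limit of 4°.
- **Pin:** The head's centre is 27.7 mm from the axis towards the pointer (28 mm expected). It stands upright on the web, which puts the tip about 25 mm deep in the base hole by calculation. The arm was withdrawn and still, clear of the unit.
- **Bystanders:** In the last scene view they look where they were.
- **Unexpected:** The larger orange-headed pin, standing free beside the stand, had fallen over by the time I looked after the turning. I never touched it, and it is still lying on the table.

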